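# Stack the pump parts on two mandrels in build order

### The job

Get the hydraulic pump's parts ready for assembly by threading them right way up over the posts of the two mandrels, each lying flat on the one below: on the blue mandrel first the brass valve plate, then the steel cylinder block, then the black spring seat on top; on the yellow mandrel first the ball bearing, then the red lock collar. Set every part down rather than dropping it, let go of everything, and leave the screwdriver, the oil bottle and the parts bin where they are.

Things in the scene. Friction and masses are not known exactly. Their poses are not given: they have to be found in the camera images.
- valve_plate: loose valve plate: flat brass-coloured ring, outer diameter 58 mm, bore 28 mm, 16 mm high, with two dark kidney-shaped ports on top. Origin: centre of its underside; z up along the bore. 0.27 kg
- cylinder_block: loose cylinder block: bright steel ring, outer diameter 58 mm, bore 28 mm, 26 mm high, with nine dark round holes drawn on top. Origin: centre of its underside; z up along the bore. 0.40 kg
- spring_seat: loose spring seat: plain black ring, outer diameter 50 mm, bore 28 mm, 30 mm high. Origin: centre of its underside; z up along the bore. 0.30 kg
- bearing: loose ball bearing: light silver ring, outer diameter 50 mm, bore 28 mm, 16 mm high, with a dark ring groove and ten small white balls on top. Origin: centre of its underside; z up along the bore. 0.17 kg
- lock_collar: loose lock collar: red ring, outer diameter 58 mm, bore 28 mm, 24 mm high, four small dark screw holes on top. Origin: centre of its underside; z up along the bore. 0.14 kg
- blue_mandrel: fixed blue mandrel: blue square base plate 100 x 100 x 10 mm, on it a dark round boss of diameter 40 mm whose top (the seat for the first part) is 30 mm above the bench, and from there an upright steel post of diameter 14 mm, whose tip, tapered over the last 6 mm, is 86 mm above the bench. Origin: on the post's axis at bench level; x and y along the sides of the base plate, z up
- yellow_mandrel: fixed yellow mandrel: yellow square base plate 100 x 100 x 10 mm, on it a dark round boss of diameter 40 mm whose top (the seat for the first part) is 30 mm above the bench, and from there an upright steel post of diameter 14 mm, whose tip, tapered over the last 6 mm, is 86 mm above the bench. Origin: on the post's axis at bench level; x and y along the sides of the base plate, z up
- screwdriver: bystander: loose screwdriver with orange handle lying on the far part of the bench; origin near its middle
- oil_bottle: bystander: loose green oil bottle with black cap, diameter 70 mm, 190 mm high, standing to the left; origin: centre of its underside
- parts_bin: bystander: loose open sea-green parts bin 100 x 140 x 60 mm high on the far right; origin: centre of its underside

How it is judged:
By the outcome, as a careful person would: the job done as asked, in the order asked, and still so for the second after the job is handed in, with the robot touching nothing.
It also fails if it takes over 120 s, if anything falls off the work surface, if the arm or the gripper's body presses on something with over 40 N, if the wrist force passes 120 N, or if a joint passes its speed limit or range.

### The arm

A 7-joint arm with a two-finger parallel gripper is mounted at the origin on the work surface. World frame = base frame: x ahead of the robot, y to its left, z up, the work surface at z = 0. Lengths are in m, angles in rad, forces in N, time in s.
With the tool pointing down it reaches from about 0.425 to 0.925 m from the base axis. Payload 6.8 kg.
Tool frame: the origin (TCP) lies at the very end of the fingers, on their centre line; the grasp point (between the pads) lies 19 mm behind it (hold_point_z is the distance from the TCP to the grasp point, in m); z points along the fingers, y is the direction in which the jaws open and shut (so a half turn about z gives the same grasp; the last joint's range is limited). The gripper opens to 85 mm and grips with 20 to 120 N. Pads are 22 mm wide; open, the fingers measure 114 mm over their backs; the gripper's body (76 mm by 85 mm) begins 54 mm behind the grasp point. The pads swing forward as they close: fully open they stand 13 mm farther back than shut.
Start: joints at [-1.216, 0.477, 0.022, 1.555, -0.011, 1.109, -0.083], TCP at [0.301, 0.604, 0.231] pointing down, gripper open.
Joint ranges: [-2.96, 2.96], [-0.34, 2.1], [-1.41, 1.46], [0.24, 2.44], [-1.37, 4.51], [0.17, 1.92], [-2.96, 2.96]. Speed limits (rad/s): [2.39, 2.39, 3.14, 3.14, 3.14, 3.14, 3.14].

### API

Orientations are given as a unit quaternion [w, x, y, z].
In Python, from station import get_obs, read_camera, calibration, hand_in, regions_of, hold_point_z gives the robot as it stands.
- The arm moves only by the tool send_rows, never from a script. Its argument "motion" is text: rows parted by semicolons, each of 7 numbers parted by spaces: the shift along the world's x, y, z in cm, then the turn, a rotation vector about the world's x, y, z in degrees, then the closure, from 0 (fully open) to 1 (shut). In form: dx dy dz rx ry rz fingers; .... A call has 1 to 20 rows; each row shifts and turns the pose as measured when the row begins; what a row does not reach is not made up. A row lasts 1/12 s, in which the tool goes at most 41.7 mm and 7.16 degrees, less where a joint would pass 70% of its speed; a pose out of reach is approached as far as the arm can. A call is refused whole if a number of a shift passes 4.17 or a number of a turn 7.16, either way. A call with a gripper value outside its range is refused whole. The fingers move at their own pace and stop on an object; "newtons" is the grip in N (left out, the last holds). Time passes only in rows, so rows that do not move let the fingers close. It gives the time, the measured TCP pose, the force and the opening at its end, in the units of the state.
- get_obs(): the state, without advancing time (a new reading comes with each control period).
- read_camera(name): name is "scene" or "top" or "wrist"; returns the picture (420x560x3 uint8, red, green, blue); there is no depth.
- calibration(name): a dict with "mtx" (3x3 intrinsics, pixels), "k1" (the pictures are not rectified: a ray, as slopes to the right and down, at radius r is drawn at 1 + k1 r^2 times it, then the intrinsics apply), "R" (3x3) and "t" (3): a world point X has camera coordinates R X + t; the wrist camera has in their place "hand_eye" (4x4, takes a point from camera to tool coordinates, whose origin is the TCP and whose axes are the flange's). Camera axes: x right, y down, z forward; pixel columns grow to the right and rows downward; lengths in m; the calibration is good to about 2 mm. A picture is of the moment at which its call begins: read the wrist's pose just before it. calibration takes no time and is no camera call.
- hand_in(): hands the job in, once; it reports no verdict.
Trained networks look in the newest picture that a camera, given by its name, has taken for a name from the list of things; names that differ only in an ending like _2 or _b are one class to them, and where a whole thing is asked for, a point or a joint stands for the part that bears it (a point fixed in the world has none). Each returns a list of dicts, best first, with "conf" (0 to 1); they miss things now and then, are a little off and sometimes report something else, mostly with a low value. They report only what shows in the picture. A call takes as long as a camera call.
- regions_of(thing, camera): "region" (420x560 bool, what is visible of it) and "point" ([column, row] in pixels, amid what is visible of it).
The state is a dict: "t": time; "q": joint angles; "joint_vel": joint speeds; "joint_torque": joint torques, N m; "eef_pos": TCP position; "tool_rot": TCP orientation; "contact_force": force on the tool from outside, world axes, zero at the start; "torque": the same for the moment, N m; "gripper_width": opening from 0.0 (shut) to 1.0 (fully open).
Only numpy, scipy, OpenCV 4.12 (cv2) and the standard library are available. Lean on these libraries where they do the work, as an engineer would, in place of code of your own. Each camera call takes 0.05 s, during which the arm holds its last target.

## Working session

There is one attempt and no reset: what is moved stays moved. The work goes in short steps, Python scripts to look and compute and a tool call to move; the robot and the scene stay as the last step left them, time stands still between calls to the robot, and variables do not carry over. Pictures are saved under pics/ and viewed, and the job is handed in when it is done.

Besides the shell and the picture viewer there is one more tool, called after ">>>" as name(argument=value, ...) on one line, values as JSON. send_rows: Moves the arm, as the interface text tells. Its arguments: {"type":"object","properties":{"motion":{"type":"string"},"newtons":{"type":"number"}},"required":["motion"]}

```bash
ls; mkdir -p pics
python3 - <<'E'
from station import *
import cv2
print(get_obs()); print(hold_point_z)
for n in ("scene","top","wrist"):
    c=calibration(n); print(n,c)
    cv2.imwrite(f"pics/{n}0.png",read_camera(n)[:,:,::-1])
E
```

```text
pics
{'t': 0.0, 'q': array([-1.21613767,  0.47780141,  0.02231322,  1.55644931, -0.01150572,
        1.10928246, -0.08311457]), 'joint_vel': array([ 0.00052104, -0.00037383, -0.00025244,  0.00026101,  0.00143756,
       -0.00088496, -0.00047987]), 'joint_torque': array([-3.87600539e-04, -5.96449077e+01,  1.60789825e+00, -2.81181407e+01,
        1.24704026e-02,  9.47870139e-03, -1.08855065e-05]), 'eef_pos': array([0.30106695, 0.60348279, 0.23032522]), 'tool_rot': array([-1.50216626e-04,  2.29306561e-01,  9.73353831e-01, -8.93909919e-04]), 'contact_force': array([-0.17313484,  0.30536174,  0.27815802]), 'torque': array([ 0.01616426, -0.00586363,  0.03679616]), 'gripper_width': 0.9953301583451041}
0.0187
scene {'mtx': array([[484.20794516,   0.        , 279.19741997],
       [  0.        , 484.20794516, 206.82451761],
       [  0.        ,   0.        ,   1.        ]]), 'k1': -0.09595310540352324, 'R': array([[ 0.61735758,  0.78667886, -0.00244768],
       [ 0.63229652, -0.49805018, -0.59341985],
       [-0.46804992,  0.36480458, -0.80488936]]), 't': array([-0.44038629, -0.32106592,  1.
[... 259 characters left out ...]

       [-0.98787833,  0.024829  , -0.15323162],
       [ 0.1538133 ,  0.02350128, -0.98782041]]), 't': array([0.12028122, 0.61097941, 1.00229649])}
wrist {'mtx': array([[376.15708627,   0.        , 278.51398698],
       [  0.        , 376.15708627, 215.31031295],
       [  0.        ,   0.        ,   1.        ]]), 'k1': -0.013506265868184911, 'hand_eye': array([[-4.34005928e-04, -9.64036074e-01, -2.65771065e-01,
         6.67648359e-02],
       [ 9.99999756e-01, -5.63966197e-04,  4.12678246e-04,
        -2.29800351e-03],
       [-5.47722612e-04, -2.65770821e-01,  9.64036084e-01,
        -1.43672080e-01],
       [ 0.00000000e+00,  0.00000000e+00,  0.00000000e+00,
         1.00000000e+00]])}
```

View pics/scene0.png

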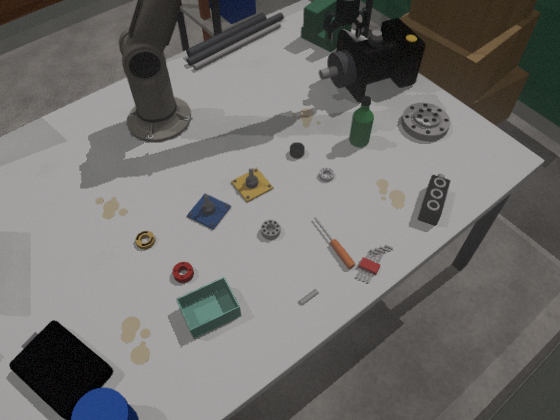

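View pics/top0.png

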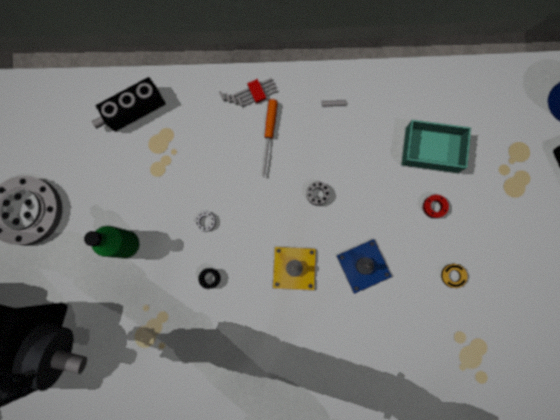

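View pics/wrist0.png

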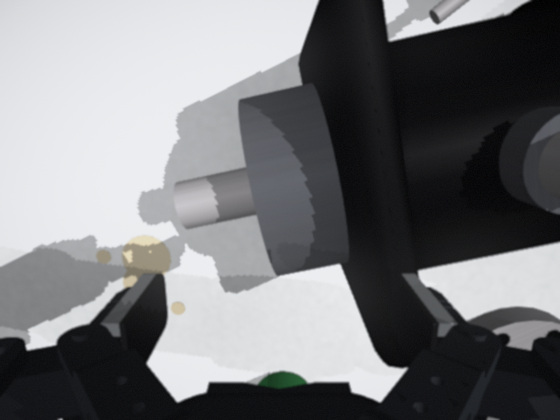

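The top and scene views show all five parts lying flat: brass (454,275), red (435,206), steel (320,193), bearing (206,221) and black seat (209,278). The mandrels are at (295,268) yellow and (365,266) blue, all in top-view pixels. The wrist view shows only the pump beside the tool.

```bash
cat > h.py <<'E'
from station import *
import numpy as np, cv2
from scipy.spatial.transform import Rotation as Ro
from scipy.optimize import least_squares
def cam(n,obs=None):
    c=calibration(n)
    if n!="wrist": return c["mtx"],c["k1"],c["R"],c["t"]
    o=obs or get_obs(); w,x,y,z=o["tool_rot"]
    T=np.eye(4);T[:3,:3]=Ro.from_quat([x,y,z,w]).as_matrix();T[:3,3]=o["eef_pos"]
    M=np.linalg.inv(T@c["hand_eye"]); return c["mtx"],c["k1"],M[:3,:3],M[:3,3]
def proj(X,cm):
    K,k1,R,t=cm; return cv2.projectPoints(np.atleast_2d(X).astype(float),cv2.Rodrigues(R)[0],t.astype(float),K,np.array([k1,0,0,0.]))[0].reshape(-1,2)
def ray(p,cm):
    K,k1,R,t=cm; u=cv2.undistortPoints(np.array([[p]],float),K,np.array([k1,0,0,0.]),None)[0,0]
    return -R.T@t, R.T@np.r_[u,1]
def onz(p,cm,z):
    o,d=ray(p,cm); return o+d*(z-o[2])/d[2]
def tri(ps):
    r=least_squares(lambda X:np.concatenate([proj(X,c)[0]-p for p,c in ps]),[.6,0,.03]); return r.x,np.abs(r.fun).max()
E
python3 - <<'E'
from h import *
import h
names="valve_plate cylinder_block spring_seat bearing lock_collar blue_mandrel yellow_mandrel screwdriver oil_bottle parts_bin".split()
cs={n:cam(n) for n in("scene","top")}
for n in cs: read_camera(n)
for nm in names:
    ps=[];s=nm
    for n in cs:
        r=regions_of(nm,n)
        s+=f" {n}:"+" ".join(f"{x['conf']:.2f}@{np.round(x['point'])}a{x['region'].sum()}" for x in r[:3])
        if r:
            ys,xs=np.nonzero(r[0]['region']); ps.append(((xs.mean(),ys.mean()),cs[n]))
    print(s)
    if len(ps)==2: X,e=tri(ps); print("   ",X.round(4),"err",round(e,2), "onz10 top", onz(ps[1][0],cs["top"],.012).round(3))
E
```

```text
valve_plate scene:0.66@[145. 237.]a299 top:0.59@[458. 273.]a406 0.44@[294. 270.]a1679
    [ 0.4399 -0.2941  0.012 ] err 0.0 onz10 top [ 0.44  -0.294  0.012]
cylinder_block scene:0.81@[270. 228.]a297 top:0.81@[319. 190.]a355
    [0.6448 0.0193 0.017 ] err 0.45 onz10 top [0.645 0.018 0.012]
spring_seat scene:0.52@[298. 146.]a196 top:0.56@[203. 275.]a284
    [0.4452 0.285  0.021 ] err 0.31 onz10 top [0.445 0.286 0.012]
bearing scene:0.67@[326. 175.]a195 top:0.56@[200. 220.]a236
    [0.5824 0.2972 0.0126] err 0.22 onz10 top [0.582 0.297 0.012]
lock_collar scene:0.59@[182. 271.]a329 top:0.88@[439. 200.]a421
    [ 0.6045 -0.2641  0.0125] err 0.12 onz10 top [ 0.604 -0.264  0.012]
blue_mandrel scene:0.59@[210. 208.]a832 top:0.92@[361. 264.]a1667
    [ 0.466  -0.0849  0.0066] err 0.35 onz10 top [ 0.466 -0.085  0.012]
yellow_mandrel scene:0.94@[250. 185.]a828 top:0.92@[291. 269.]a1701
    [0.4634 0.0828 0.0067] err 0.48 onz10 top [0.463 0.082 0.012]
screwdriver scene:0.87@[338. 251.]a358 top:0.70@[270. 122.]a477
    [0.8219 0.1349 0.0116] err 0.63 onz10 top [0.821 0.134 0.012]
oil_bottle scene:0.85@[364. 123.]a845 top:0.80@[114. 243.]a1330 0.38@[269. 116.]a359
    [0.5316 0.4916 0.0824] err 0.49 onz10 top [0.537 0.52  0.012]
parts_bin scene:0.58@[208. 306.]a2300 top:0.58@[436. 148.]a3097
    [ 0.7497 -0.2677  0.0338] err 0.77 onz10 top [ 0.755 -0.276  0.012]
```

Run:
```python
from h import *
P={'valve_plate':(.440,-.294,.016,.058),'cylinder_block':(.645,.019,.026,.058),'spring_seat':(.445,.285,.030,.05),'bearing':(.582,.297,.016,.05),'lock_collar':(.604,-.264,.024,.058),'blue':(.466,-.085),'yellow':(.4634,.0828)}
a=np.linspace(0,2*np.pi,40)
for n in("top","scene"):
    im=read_camera(n)[:,:,::-1].copy(); cm=cam(n); S=5
    tiles=[]
    for k,v in P.items():
        c=proj([v[0],v[1],.02],cm)[0]; M=np.float32([[S,0,100-c[0]*S+0],[0,S,150-c[1]*S]]); M[0,2]=130-c[0]*S; M[1,2]=130-c[1]*S
        t=cv2.warpAffine(im,M,(260,260),flags=cv2.INTER_CUBIC)
        def circ(r,z,col):
            q=proj(np.c_[v[0]+r*np.cos(a),v[1]+r*np.sin(a),0*a+z],cm)@M[:,:2].T+M[:,2]
            cv2.polylines(t,[q.round().astype(np.int32)],True,col,1)
        if len(v)==4: circ(v[3]/2,v[2],(0,255,0)); circ(.014,v[2],(0,255,0)); circ(v[3]/2,0,(255,0,255))
        else: circ(.02,.03,(0,255,0)); circ(.007,.08,(0,0,255)); circ(.007,.03,(255,0,255)); circ(.0707,.01,(0,255,255))
        tiles.append(t)
    tiles.append(np.zeros_like(t))
    out=np.vstack([np.hstack(tiles[:4]),np.hstack(tiles[4:])]); cv2.imwrite(f"pics/ov_{n}.png",cv2.resize(out,(800,400),interpolation=cv2.INTER_AREA))
```

```text
(no output)
```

View pics/ov_top.png

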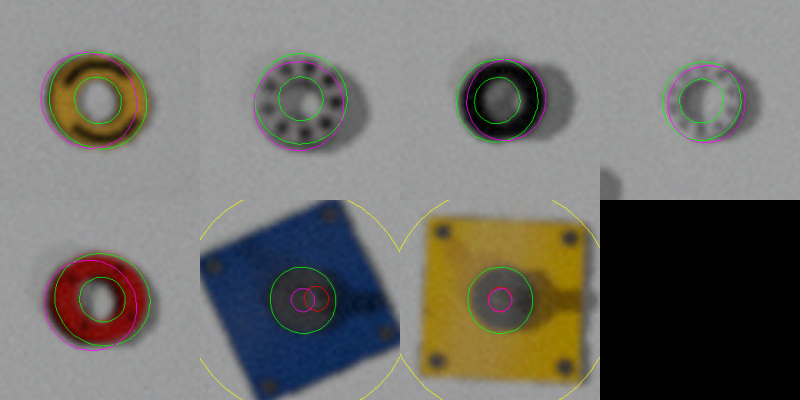

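View pics/ov_scene.png

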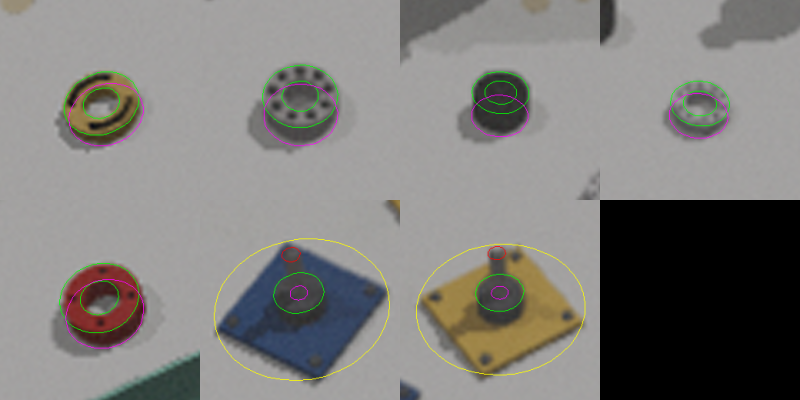

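The overlays fit to within about 1–2 mm in both views and all parts are right way up. I'll start with the bearing.

>>> send_rows(motion="0.5 -3 0 0 0 6.6 0; 0.5 -3 0 0 0 6.6 0; 0.5 -3 0 0 0 6.6 0; 0.5 -3 0 0 0 6.6 0", newtons=40)

```text
t: 1.68
eef_pos: [0.3169, 0.4874, 0.2301]
tool_rot: [-0.001, -0.012, 1.0, 0.002]
contact_force: [1.5, -0.1, 0.2]
gripper_width: 0.999
```

>>> send_rows(motion="3.8 -2.7 0 0 0 0 0; 3.8 -2.7 0 0 0 0 0; 3.8 -2.7 0 0 0 0 0; 3.8 -2.7 0 0 0 0 0; 3.8 -2.7 0 0 0 0 0; 3.8 -2.7 0 0 0 0 0; 3.8 -2.7 0 0 0 0 0; 0 0 0 0 0 0 0; 0 0 0 0 0 0 0")

```text
t: 2.43
eef_pos: [0.5612, 0.3029, 0.2324]
tool_rot: [0.0, -0.015, 1.0, 0.001]
contact_force: [-0.6, 1.4, -0.6]
gripper_width: 1.0
```

```bash
cat > w.py <<'E'
from h import *
import sys
o=get_obs(); cm=cam("wrist",o); im=read_camera("wrist")[:,:,::-1].copy()
print(o["eef_pos"].round(4),o["t"],o["q"].round(2))
a=np.linspace(0,2*np.pi,40)
def circ(v,r,z,col):
    q=proj(np.c_[v[0]+r*np.cos(a),v[1]+r*np.sin(a),0*a+z],cm); 
    cv2.polylines(im,[q.round().astype(np.int32)],True,col,1)
for k in sys.argv[2:]:
    x,y,r,z=map(float,k.split(",")); circ((x,y),r,z,(0,255,0))
cv2.imwrite(f"pics/{sys.argv[1]}.png",im)
E
python3 w.py w1 .5824,.2972,.025,.016 .5824,.2972,.014,.016
```

```text
[0.5612 0.3029 0.2324] 2.4333 [-0.63  0.41  0.05  1.65 -0.03  1.07  1.03]
```

View pics/w1.png

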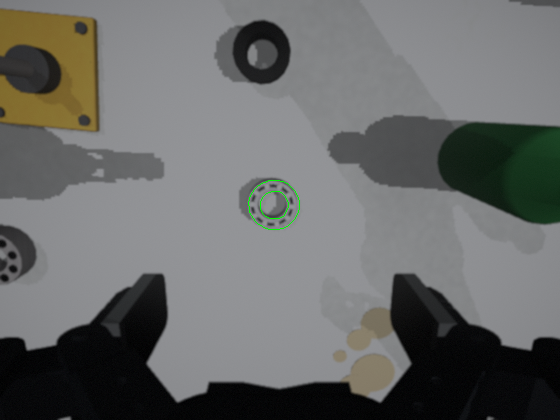

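The bearing projects exactly on its image at (274,205), so I can descend.

>>> send_rows(motion="2.1 -0.6 0 0 0 0 0; 0 0 -3.8 0 0 0 0; 0 0 -3.8 0 0 0 0; 0 0 -3.8 0 0 0 0; 0 0 -3.8 0 0 0 0; 0 0 -3.6 0 0 0 0; 0 0 0 0 0 0 0; 0 0 0 0 0 0 0")

```text
t: 3.15
eef_pos: [0.5777, 0.307, 0.0431]
tool_rot: [0.004, -0.021, 1.0, 0.006]
contact_force: [0.5, 0.5, 2.1]
gripper_width: 1.0
```

```bash
cat > g.py <<'E'
from h import *
import sys
o=get_obs(); tx,ty,tz=map(float,sys.argv[1:4]); w,x,y,z=o["tool_rot"]
d=(Ro.from_quat([0,1,0,0])*Ro.from_quat([x,y,z,w]).inv()).as_rotvec(degrees=True)
print("cm",((np.array([tx,ty,tz])-o["eef_pos"])*100).round(2),"deg",d.round(1),"t",round(o["t"],2),"F",o["contact_force"].round(1),"w",round(o["gripper_width"],3),"q",o["q"].round(2))
E
python3 g.py .5824 .2972 .001
```

```text
cm [ 0.47 -0.98 -4.21] deg [-0.7  0.4 -2.4] t 3.15 F [0.5 0.5 2.1] w 1.0 q [-0.6   0.65  0.03  1.75 -0.04  0.73  1.06]
```

>>> send_rows(motion="0.5 -1 0 -0.7 0.4 -2.4 0; 0 0 0 0 0 0 0; 0 0 -1.5 0 0 0 0; 0 0 -1.5 0 0 0 0; 0 0 -0.8 0 0 0 0; 0 0 0 0 0 0 0; 0 0 0 0 0 0 0")

```text
t: 3.73
eef_pos: [0.5875, 0.3011, 0.012]
tool_rot: [0.006, 0.001, 1.0, 0.003]
contact_force: [-0.1, 0.1, 0.1]
gripper_width: 0.997
```

```bash
python3 g.py .5824 .2972 .001; python3 w.py w2 .5824,.2972,.025,.016 .5824,.2972,.014,.016
```

```text
cm [-0.51 -0.39 -1.1 ] deg [-0.3  0.7  0.1] t 3.73 F [-0.1  0.1  0.1] w 0.997 q [-0.6   0.7   0.05  1.75 -0.04  0.68  1.04]
[0.5875 0.3011 0.012 ] 3.7333 [-0.6   0.7   0.05  1.75 -0.04  0.68  1.04]
```

View pics/w2.png

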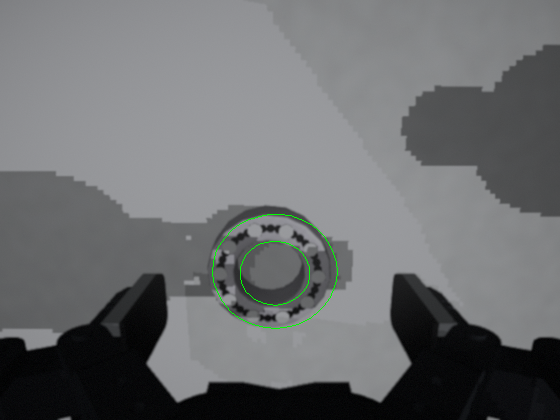

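The bearing sits a few pixels up and left of its projection, about 3 mm towards -x, so I'll use (.580,.296).

>>> send_rows(motion="-0.7 -0.5 -0.6 -0.3 0.7 0 0; 0 0 -0.4 0 0 0 0; 0 0 0 0 0 0 0; 0 0 0 0 0 0 0")

```text
t: 4.12
eef_pos: [0.5797, 0.2955, 0.0016]
tool_rot: [-0.001, 0.001, 1.0, 0.0]
contact_force: [-0.4, 0.2, 0.2]
gripper_width: 0.999
```

```bash
python3 g.py .580 .296 .000
```

```text
cm [ 0.03  0.05 -0.16] deg [-0.  -0.1  0.1] t 4.12 F [-0.4  0.2  0.2] w 0.999 q [-0.6   0.71  0.04  1.76 -0.05  0.67  1.04]
```

>>> send_rows(motion="0 0 0 0 0 0 0.3; 0 0 0 0 0 0 0.5; 0 0 0 0 0 0 0.7; 0 0 0 0 0 0 0.7; 0 0 0 0 0 0 0.7; 0 0 0 0 0 0 0.7", newtons=50)

```text
t: 4.62
eef_pos: [0.5802, 0.2959, 0.0024]
tool_rot: [-0.0, 0.001, 1.0, 0.001]
contact_force: [-0.4, -0.0, -1.7]
gripper_width: 0.549
```

```bash
python3 g.py .580 .296 .000
```

```text
cm [-0.02  0.01 -0.24] deg [-0.1 -0.   0.1] t 4.62 F [-0.4 -0.  -1.7] w 0.549 q [-0.6   0.71  0.04  1.76 -0.05  0.67  1.04]
```

>>> send_rows(motion="0 0 1.5 0 0 0 0.8; 0 0 3 0 0 0 0.8; 0 0 3 0 0 0 0.8; 0 0 3 0 0 0 0.8; 0 0 2.5 0 0 0 0.8; -1.9 -3.5 0 0 0 0 0.8; -1.9 -3.5 0 0 0 0 0.8; -1.9 -3.5 0 0 0 0 0.8; -1.9 -3.5 0 0 0 0 0.8; -1.9 -3.5 0 0 0 0 0.8; -1.5 -3 0 0 0 0 0.8; 0 0 0 0 0 0 0.8; 0 0 0 0 0 0 0.8")

```text
t: 5.7
eef_pos: [0.461, 0.0845, 0.1484]
tool_rot: [0.002, -0.0, 1.0, 0.003]
contact_force: [0.4, 0.3, -1.3]
gripper_width: 0.551
```

```bash
python3 g.py .4634 .0828 .10;  python3 w.py w3 .4634,.0828,.007,.08 .4634,.0828,.02,.03
```

```text
cm [ 0.24 -0.17 -4.84] deg [-0.4  0.3 -0. ] t 5.7 F [ 0.4  0.3 -1.3] w 0.551 q [-0.39  0.24  0.09  2.12 -0.04  0.77  1.3 ]
[0.461  0.0845 0.1484] 5.7 [-0.39  0.24  0.09  2.12 -0.04  0.77  1.3 ]
```

View pics/w3.png

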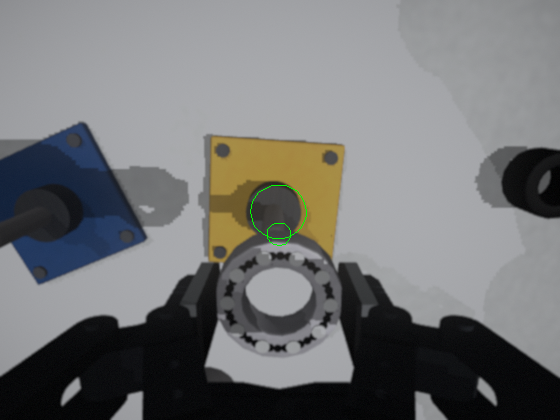

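The bearing is held level and its bore is centred at (279,290). The yellow boss lies within 4 px of its projection.

>>> send_rows(motion="0.2 -0.2 0 -0.4 0.3 0 0.8; 0 0 -1.5 0 0 0 0.8; 0 0 -1.5 0 0 0 0.8; 0 0 -1.5 0 0 0 0.8; 0 0 0 0 0 0 0.8; 0 0 0 0 0 0 0.8")

```text
t: 6.25
eef_pos: [0.469, 0.0884, 0.1049]
tool_rot: [0.002, -0.004, 1.0, 0.0]
contact_force: [1.0, -0.2, -1.9]
gripper_width: 0.555
```

```bash
python3 g.py .463 .082 .0325
```

```text
cm [-0.6  -0.64 -7.24] deg [-0.   0.3 -0.4] t 6.25 F [ 1.  -0.2 -1.9] w 0.555 q [-0.39  0.33  0.08  2.14 -0.04  0.67  1.3 ]
```

>>> send_rows(motion="-0.6 -0.6 0 0 0.3 -0.4 0.8; 0 0 0 0 0 0 0.8; 0 0 0 0 0 0 0.8")

```text
t: 6.5
eef_pos: [0.4641, 0.0837, 0.1064]
tool_rot: [0.0, -0.001, 1.0, 0.0]
contact_force: [0.5, 1.4, -1.9]
gripper_width: 0.555
```

```bash
python3 g.py .463 .082 .0325
```

```text
cm [-0.11 -0.17 -7.39] deg [-0.1  0.  -0.2] t 6.5 F [ 0.5  1.4 -1.9] w 0.555 q [-0.38  0.32  0.08  2.15 -0.04  0.67  1.3 ]
```

Descend with a small compensating drift, in stages.

>>> send_rows(motion="-0.2 -0.25 -1.2 0 0 0 0.8; -0.1 -0.15 -1.2 0 0 0 0.8; -0.1 -0.15 -1.2 0 0 0 0.8; 0 0 0 0 0 0 0.8")

```text
t: 6.83
eef_pos: [0.4629, 0.0788, 0.0729]
tool_rot: [0.004, -0.001, 1.0, 0.002]
contact_force: [-0.6, -0.0, -2.6]
gripper_width: 0.553
```

```bash
python3 g.py .463 .082 .0325
```

```text
cm [ 0.01  0.32 -4.04] deg [-0.2  0.5 -0.1] t 6.83 F [-0.6 -0.  -2.6] w 0.553 q [-0.36  0.37  0.08  2.18 -0.05  0.58  1.32]
```

>>> send_rows(motion="0 0.3 0 -0.2 0.5 0 0.8; 0 0 -1.2 0 0 0 0.8; 0 0 -1.2 0 0 0 0.8; -0.1 -0.1 -0.8 0 0 0 0.8; 0 0 0 0 0 0 0.8; 0 0 0 0 0 0 0.8")

```text
t: 7.33
eef_pos: [0.466, 0.0833, 0.0447]
tool_rot: [0.002, -0.001, 1.0, 0.001]
contact_force: [0.8, -0.0, -1.6]
gripper_width: 0.555
```

```bash
python3 g.py .463 .082 .0325
```

```text
cm [-0.3  -0.13 -1.22] deg [-0.1  0.3 -0.1] t 7.33 F [ 0.8 -0.  -1.6] w 0.555 q [-0.37  0.43  0.07  2.18 -0.06  0.52  1.32]
```

>>> send_rows(motion="-0.3 -0.1 -0.4 -0.1 0.3 0 0.8; 0 0 -0.4 0 0 0 0.8; 0 0 -0.2 0 0 0 0.8; 0 0 0 0 0 0 0.8; 0 0 0 0 0 0 0.8")

```text
t: 7.75
eef_pos: [0.4641, 0.0827, 0.0358]
tool_rot: [0.001, -0.001, 1.0, 0.001]
contact_force: [0.0, 0.0, -2.6]
gripper_width: 0.558
```

```bash
python3 g.py .463 .082 .0325
```

```text
cm [-0.11 -0.07 -0.33] deg [-0.1  0.1 -0.1] t 7.75 F [ 0.   0.  -2.6] w 0.558 q [-0.36  0.45  0.07  2.18 -0.06  0.51  1.32]
```

>>> send_rows(motion="-0.1 0 -0.2 0 0 0 0.8; 0 0 -0.1 0 0 0 0.8; 0 0 -0.1 0 0 0 0.8; 0 0 0 0 0 0 0.8")

```text
t: 8.08
eef_pos: [0.4635, 0.0828, 0.0324]
tool_rot: [0.001, -0.001, 1.0, 0.001]
contact_force: [0.3, 0.6, -1.5]
gripper_width: 0.551
```

```bash
python3 g.py .463 .082 .0325
```

```text
cm [-0.05 -0.08  0.01] deg [-0.1  0.1 -0.1] t 8.08 F [ 0.3  0.6 -1.5] w 0.551 q [-0.36  0.46  0.06  2.19 -0.06  0.5   1.32]
```

>>> send_rows(motion="0 0 -0.1 0 0 0 0.8; 0 0 -0.1 0 0 0 0.8; 0 0 0 0 0 0 0.8")

```text
t: 8.33
eef_pos: [0.4637, 0.0828, 0.0326]
tool_rot: [0.001, -0.001, 1.0, 0.001]
contact_force: [0.6, -0.9, -2.0]
gripper_width: 0.553
```

>>> send_rows(motion="0 0 -0.2 0 0 0 0.8; 0 0 -0.2 0 0 0 0.8; 0 0 0 0 0 0 0.8")

```text
t: 8.58
eef_pos: [0.4643, 0.0829, 0.0329]
tool_rot: [0.002, -0.001, 1.0, 0.001]
contact_force: [-0.2, -0.1, -3.3]
gripper_width: 0.553
```

```bash
cat > z.py <<'E'
from h import *
import sys
n,x,y,z,name=sys.argv[1],*map(float,sys.argv[2:5]),sys.argv[5]
im=read_camera(n)[:,:,::-1]; c=proj([x,y,z],cam(n))[0];S=7
M=np.float32([[S,0,300-c[0]*S],[0,S,250-c[1]*S]])
cv2.imwrite(f"pics/{name}.png",cv2.warpAffine(im,M,(600,500),flags=cv2.INTER_CUBIC))
E
python3 z.py scene .463 .083 .05 s4; python3 w.py w4; python3 g.py .463 .082 .03
```

```text
[0.4646 0.083  0.0328] 8.6333 [-0.36  0.46  0.06  2.19 -0.06  0.5   1.32]
cm [-0.16 -0.1  -0.24] deg [-0.2  0.2 -0.1] t 8.68 F [1.3 0.2 0.2] w 0.555 q [-0.36  0.46  0.06  2.19 -0.06  0.5   1.32]
```

View pics/s4.png

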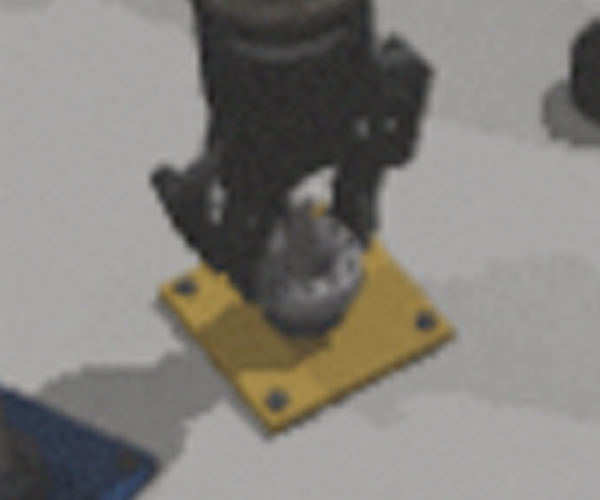

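View pics/w4.png

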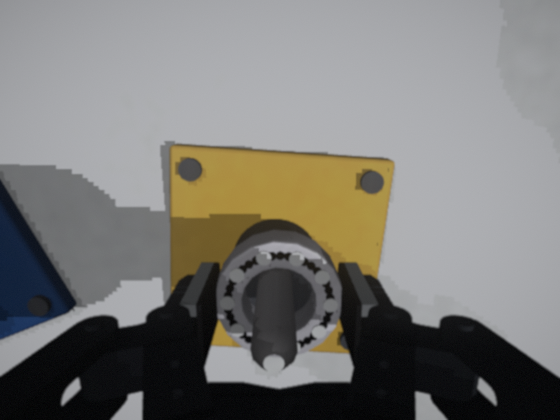

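Threaded: the post runs through the bore in the wrist view at (275,300). I'll press gently to confirm seating.

>>> send_rows(motion="0 0 -0.4 0 0 0 0.8; 0 0 -0.4 0 0 0 0.8")

```text
t: 8.85
eef_pos: [0.4656, 0.083, 0.0303]
tool_rot: [0.002, 0.001, 1.0, 0.002]
contact_force: [-26.1, -3.9, 81.2]
gripper_width: 0.555
```

>>> send_rows(motion="0 0 0.15 0 0 0 0.8")

```text
t: 8.93
eef_pos: [0.466, 0.0832, 0.033]
tool_rot: [0.003, 0.001, 1.0, 0.002]
contact_force: [-0.3, -0.4, -2.5]
gripper_width: 0.557
```

Contact came at TCP z ≈ 0.032, and I pressed more than intended: 81 N at the wrist, under the 120 N limit. I'll lower the last millimetre and release.

>>> send_rows(motion="-0.1 -0.1 -0.1 0 0 0 0.8; 0 0 0 0 0 0 0.8; 0 0 0 0 0 0 0.35; 0 0 0 0 0 0 0.2; 0 0 0 0 0 0 0; 0 0 0 0 0 0 0; 0 0 0 0 0 0 0")

```text
t: 9.52
eef_pos: [0.4652, 0.0822, 0.0306]
tool_rot: [0.003, 0.001, 1.0, 0.002]
contact_force: [-0.4, 0.1, -0.4]
gripper_width: 1.002
```

```bash
python3 w.py w5; python3 g.py .463 .082 .03
```

```text
[0.4652 0.0822 0.0306] 9.5167 [-0.36  0.46  0.06  2.19 -0.07  0.49  1.33]
cm [-0.22 -0.02 -0.06] deg [-0.3  0.3  0.1] t 9.57 F [ 0.3  0.5 -0.9] w 1.0 q [-0.36  0.46  0.06  2.19 -0.07  0.49  1.33]
```

View pics/w5.png

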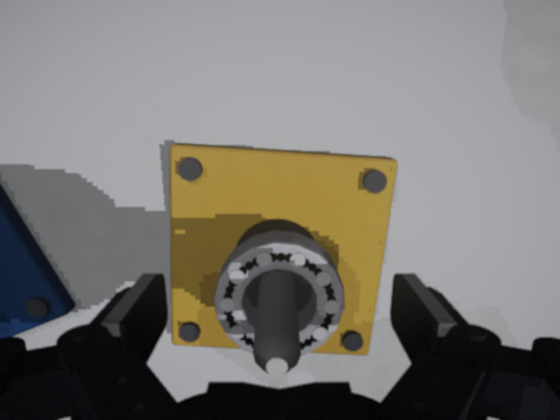

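The bearing is on the boss and released (centre ≈ (279,295)). Next is the red collar.

>>> send_rows(motion="0 0 2.5 0 0 0 0; 0 0 3 0 0 0 0; 0 0 3 0 0 0 0; 0 0 2.5 0 0 0 0; 1.5 -3.6 0 0 0 0 0; 1.5 -3.6 0 0 0 0 0; 1.5 -3.6 0 0 0 0 0; 1.5 -3.6 0 0 0 0 0; 1.5 -3.6 0 0 0 0 0; 1.5 -3.6 0 0 0 0 0; 1.5 -3.6 0 0 0 0 0; 1.5 -3.6 0 0 0 0 0; 1.5 -3.6 0 0 0 0 0; 1.3 -2 0 0 0 0 0; 0 0 0 0 0 0 0; 0 0 0 0 0 0 0")

```text
t: 10.9
eef_pos: [0.614, -0.2781, 0.1453]
tool_rot: [0.002, -0.005, 1.0, 0.001]
contact_force: [0.4, 0.4, -0.3]
gripper_width: 1.0
```

```bash
python3 g.py .6045 -.2641 .003;  python3 w.py w6 .6045,-.2641,.029,.024 .6045,-.2641,.014,.024
```

```text
cm [ -0.95   1.4  -14.23] deg [-0.1  0.3 -0.6] t 10.9 F [ 0.4  0.4 -0.3] w 1.0 q [ 0.19  0.56  0.2   1.65 -0.14  0.94  2.03]
[ 0.614  -0.2781  0.1453] 10.9 [ 0.19  0.56  0.2   1.65 -0.14  0.94  2.03]
```

View pics/w6.png

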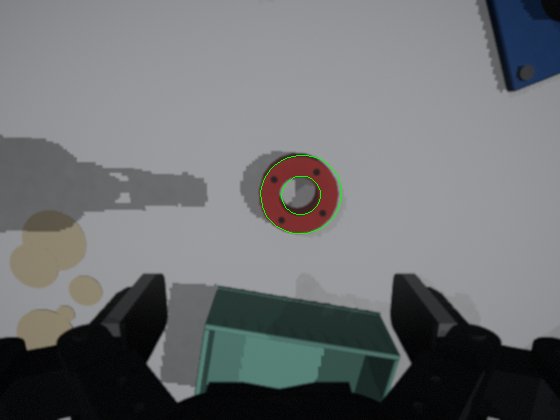

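The collar matches its projection at (300,194).

>>> send_rows(motion="-0.9 1.4 0 0 0 -0.6 0; 0 0 0 0 0 0 0; 0 0 -3 0 0 0 0; 0 0 -3 0 0 0 0; 0 0 -3 0 0 0 0; 0 0 0 0 0 0 0; 0 0 0 0 0 0 0")

```text
t: 11.53
eef_pos: [0.6056, -0.253, 0.0554]
tool_rot: [0.004, -0.006, 1.0, 0.003]
contact_force: [1.1, -0.0, 0.5]
gripper_width: 0.999
```

```bash
python3 g.py .6035 -.2645 .003
```

```text
cm [-0.21 -1.15 -5.24] deg [-0.3  0.5 -0.7] t 11.53 F [ 1.1 -0.   0.5] w 0.999 q [ 0.18  0.65  0.17  1.74 -0.16  0.76  2.02]
```

>>> send_rows(motion="-0.2 -1.15 0 -0.3 0.5 -0.7 0; 0 0 0 0 0 0 0; 0 -0.15 -1.5 0 0 0 0; 0 -0.15 -1.5 0 0 0 0; 0 -0.15 -1.5 0 0 0 0; 0 0 0 0 0 0 0; 0 0 0 0 0 0 0")

```text
t: 12.12
eef_pos: [0.6078, -0.2717, 0.0144]
tool_rot: [0.005, -0.0, 1.0, -0.002]
contact_force: [-0.5, -0.4, 0.6]
gripper_width: 1.001
```

```bash
python3 g.py .6035 -.2645 .003;  python3 w.py w7 .6045,-.2641,.029,.024 .6045,-.2641,.014,.024
```

```text
cm [-0.43  0.72 -1.14] deg [ 0.2  0.5 -0. ] t 12.12 F [-0.5 -0.4  0.6] w 1.001 q [ 0.21  0.71  0.17  1.73 -0.17  0.7   2.03]
[ 0.6078 -0.2717  0.0144] 12.1167 [ 0.21  0.71  0.17  1.73 -0.17  0.7   2.03]
```

View pics/w7.png

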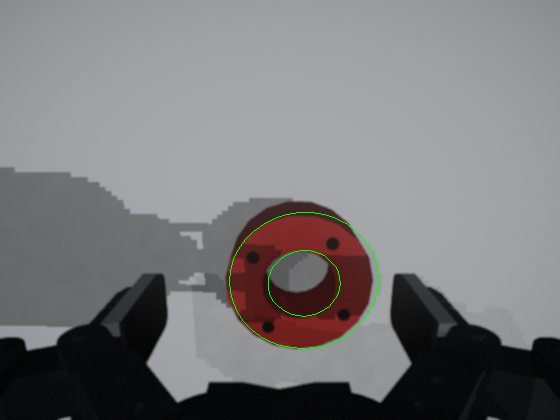

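The collar's top face spans columns 228–372, so its centre is (.604,-.2655).

>>> send_rows(motion="-0.4 0.6 -0.5 0.2 0.5 0 0; 0 0 -0.5 0 0 0 0; 0 0 0 0 0 0 0; 0 0 0 0 0 0 0")

```text
t: 12.5
eef_pos: [0.6038, -0.2648, 0.0047]
tool_rot: [0.0, -0.001, 1.0, 0.0]
contact_force: [-0.2, -0.8, 0.4]
gripper_width: 0.995
```

>>> send_rows(motion="0 0 0 0 0 0 0.3; 0 0 0 0 0 0 0.5; 0 0 0 0 0 0 0.7; 0 0 0 0 0 0 0.7; 0 0 0 0 0 0 0.7", newtons=50)

```text
t: 12.92
eef_pos: [0.6048, -0.265, 0.0062]
tool_rot: [0.001, -0.001, 1.0, -0.0]
contact_force: [0.4, -0.3, -1.4]
gripper_width: 0.645
```

```bash
python3 g.py .604 -.2645 .003
```

```text
cm [-0.08  0.05 -0.32] deg [ 0.   0.2 -0.1] t 12.92 F [ 0.4 -0.3 -1.4] w 0.645 q [ 0.2   0.72  0.16  1.74 -0.17  0.69  2.03]
```

>>> send_rows(motion="0 0 1.5 0 0 0 0.8; 0 0 3 0 0 0 0.8; 0 0 3 0 0 0 0.8; 0 0 3 0 0 0 0.8; 0 0 2.5 0 0 0 0.8; -1.5 3.6 0 0 0 0 0.8; -1.5 3.6 0 0 0 0 0.8; -1.5 3.6 0 0 0 0 0.8; -1.5 3.6 0 0 0 0 0.8; -1.5 3.6 0 0 0 0 0.8; -1.5 3.6 0 0 0 0 0.8; -1.5 3.6 0 0 0 0 0.8; -1.5 3.6 0 0 0 0 0.8; -1.5 3.6 0 0 0 0 0.8; 0 1.5 0 0 0 0 0.8; 0 0 0 0 0 0 0.8; 0 0 0 0 0 0 0.8")

```text
t: 14.33
eef_pos: [0.4587, 0.0823, 0.1589]
tool_rot: [0.009, 0.003, 1.0, -0.001]
contact_force: [0.6, 0.4, -0.8]
gripper_width: 0.646
```

```bash
python3 g.py .4635 .082 .105;  python3 w.py w8 .4634,.082,.007,.086 .4634,.082,.025,.046
```

```text
cm [ 0.48 -0.03 -5.39] deg [0.1 1.  0.3] t 14.33 F [ 0.6  0.4 -0.8] w 0.646 q [-0.41  0.22  0.11  2.13 -0.02  0.78  1.27]
[0.4587 0.0823 0.1589] 14.3333 [-0.41  0.22  0.11  2.13 -0.02  0.78  1.27]
```

View pics/w8.png

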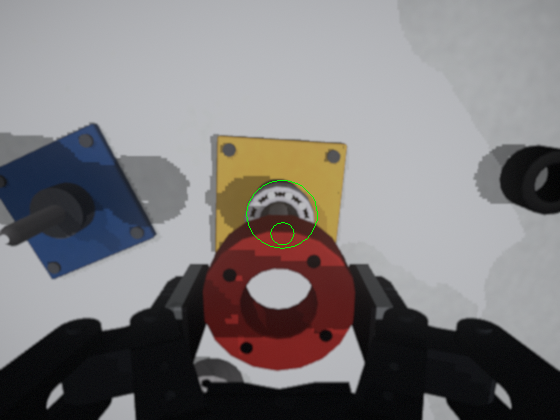

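The collar is held level, and the bearing seen beyond it coincides with the projected seat circle.

>>> send_rows(motion="0.5 0 0 0.1 1 0.3 0.8; 0 0 0 0 0 0 0.8; -0.15 -0.15 -1.5 0 0 0 0.8; -0.15 -0.15 -1.5 0 0 0 0.8; -0.15 -0.15 -1.3 0 0 0 0.8; 0 0 0 0 0 0 0.8; 0 0 0 0 0 0 0.8")

```text
t: 14.97
eef_pos: [0.4655, 0.0675, 0.1164]
tool_rot: [0.002, 0.009, 1.0, -0.001]
contact_force: [1.2, 0.9, -0.8]
gripper_width: 0.648
```

```bash
python3 g.py .4635 .082 .052
```

```text
cm [-0.2   1.45 -6.44] deg [0.1 0.2 1. ] t 14.97 F [ 1.2  0.9 -0.8] w 0.648 q [-0.37  0.3   0.11  2.15 -0.05  0.69  1.32]
```

>>> send_rows(motion="-0.2 1.4 0 0 0.2 1 0.8; 0 0 0 0 0 0 0.8; 0 0 0 0 0 0 0.8")

```text
t: 15.22
eef_pos: [0.4651, 0.0808, 0.1177]
tool_rot: [0.0, 0.002, 1.0, -0.001]
contact_force: [-0.3, 0.4, -1.0]
gripper_width: 0.649
```

```bash
python3 g.py .4635 .082 .052
```

```text
cm [-0.16  0.12 -6.57] deg [0.1 0.  0.2] t 15.22 F [-0.3  0.4 -1. ] w 0.649 q [-0.39  0.3   0.1   2.14 -0.04  0.7   1.31]
```

>>> send_rows(motion="-0.2 0.1 -1 0 0 0.2 0.8; 0 0 -0.8 0 0 0 0.8; 0 0 -0.6 0 0 0 0.8; 0 0 0 0 0 0 0.8; 0 0 0 0 0 0 0.8")

```text
t: 15.63
eef_pos: [0.4638, 0.0826, 0.0924]
tool_rot: [0.001, -0.001, 1.0, -0.001]
contact_force: [0.2, 0.2, -1.1]
gripper_width: 0.645
```

```bash
python3 g.py .4635 .082 .052
```

```text
cm [-0.03 -0.06 -4.04] deg [ 0.1  0.2 -0.1] t 15.63 F [ 0.2  0.2 -1.1] w 0.645 q [-0.39  0.34  0.1   2.16 -0.05  0.64  1.31]
```

>>> send_rows(motion="0 0 -0.8 0 0 0 0.8; 0 -0.05 -0.8 0 0 0 0.8; 0 -0.05 -0.8 0 0 0 0.8; 0 0 0 0 0 0 0.8; 0 0 0 0 0 0 0.8")

```text
t: 16.05
eef_pos: [0.4635, 0.0811, 0.0654]
tool_rot: [0.001, -0.001, 1.0, -0.001]
contact_force: [0.4, 0.6, -1.3]
gripper_width: 0.647
```

```bash
python3 g.py .4635 .082 .052; python3 w.py w9
```

```text
cm [-0.    0.09 -1.34] deg [ 0.1  0.1 -0.1] t 16.05 F [ 0.4  0.6 -1.3] w 0.647 q [-0.38  0.39  0.09  2.17 -0.06  0.57  1.32]
[0.4635 0.0811 0.0654] 16.05 [-0.38  0.39  0.09  2.17 -0.06  0.57  1.32]
```

View pics/w9.png

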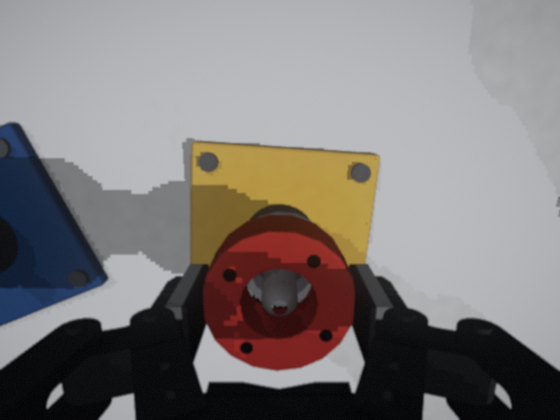

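The post is inside the bore at (279,290). Now fine lowering.

>>> send_rows(motion="0 0.1 -0.5 0 0 0 0.8; 0 0 -0.3 0 0 0 0.8; 0 0 -0.15 0 0 0 0.8; 0 0 0 0 0 0 0.8; 0 0 0 0 0 0 0.8")

```text
t: 16.52
eef_pos: [0.464, 0.0824, 0.0554]
tool_rot: [0.002, -0.001, 1.0, -0.001]
contact_force: [-0.0, -0.5, -0.6]
gripper_width: 0.652
```

>>> send_rows(motion="0 0 -0.15 0 0 0 0.8; 0 0 0 0 0 0 0.8")

```text
t: 16.68
eef_pos: [0.4642, 0.0825, 0.054]
tool_rot: [0.002, -0.001, 1.0, -0.001]
contact_force: [0.8, -0.4, -0.9]
gripper_width: 0.651
```

>>> send_rows(motion="0 0 -0.15 0 0 0 0.8; 0 0 0 0 0 0 0.8")

```text
t: 16.85
eef_pos: [0.4644, 0.0825, 0.0526]
tool_rot: [0.002, -0.001, 1.0, -0.001]
contact_force: [-0.5, 0.0, -1.1]
gripper_width: 0.649
```

>>> send_rows(motion="0 0 -0.1 0 0 0 0.8; 0 0 0 0 0 0 0.8")

```text
t: 17.02
eef_pos: [0.4646, 0.0826, 0.0516]
tool_rot: [0.002, -0.001, 1.0, -0.0]
contact_force: [-0.2, -0.7, -0.1]
gripper_width: 0.646
```

>>> send_rows(motion="0 0 -0.1 0 0 0 0.8; 0 0 0 0 0 0 0.8")

```text
t: 17.18
eef_pos: [0.4648, 0.0826, 0.0518]
tool_rot: [0.002, -0.001, 1.0, -0.0]
contact_force: [-0.5, 0.3, -2.2]
gripper_width: 0.647
```

>>> send_rows(motion="0 0 -0.1 0 0 0 0.8; 0 0 0 0 0 0 0.8")

```text
t: 17.35
eef_pos: [0.4652, 0.0827, 0.0517]
tool_rot: [0.003, -0.0, 1.0, -0.0]
contact_force: [-0.5, -0.9, -1.1]
gripper_width: 0.649
```

>>> send_rows(motion="0 0 -0.15 0 0 0 0.8; 0 0 0 0 0 0 0.8")

```text
t: 17.52
eef_pos: [0.4657, 0.0827, 0.0518]
tool_rot: [0.003, -0.0, 1.0, 0.0]
contact_force: [0.0, -0.2, -1.4]
gripper_width: 0.647
```

The descent has stalled at 0.0517 m. The predicted contact was 0.046 + 0.006, so I'll release here.

>>> send_rows(motion="0 0 0 0 0 0 0.5; 0 0 0 0 0 0 0.3; 0 0 0 0 0 0 0.2; 0 0 0 0 0 0 0; 0 0 0 0 0 0 0; 0 0 0 0 0 0 0")

```text
t: 18.02
eef_pos: [0.466, 0.0828, 0.0513]
tool_rot: [0.003, -0.0, 1.0, 0.0]
contact_force: [-0.5, 0.2, 0.7]
gripper_width: 1.001
```

```bash
python3 g.py .4635 .082 .052; python3 w.py w10 .4635,.082,.029,.070;python3 z.py scene .463 .083 .05 s10
```

```text
cm [-0.25 -0.08  0.07] deg [-0.   0.4 -0. ] t 18.02 F [-0.5  0.2  0.7] w 1.001 q [-0.38  0.42  0.08  2.18 -0.06  0.54  1.32]
[0.466  0.0828 0.0513] 18.0167 [-0.38  0.42  0.08  2.18 -0.06  0.54  1.32]
```

View pics/w10.png

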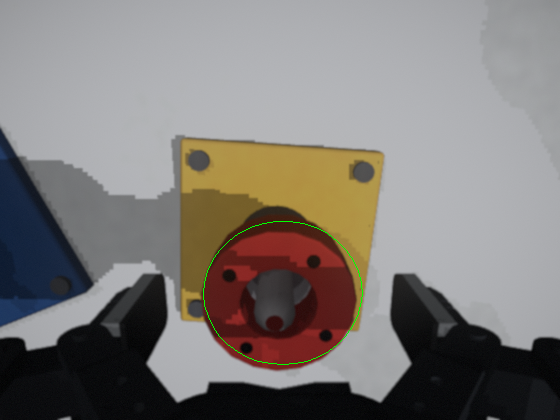

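The collar sits on the bearing, concentric to a few pixels. Next is the valve plate.

>>> send_rows(motion="0 0 3 0 0 0 0; 0 0 3 0 0 0 0; 0 0 3 0 0 0 0; -0.2 -3.6 0 0 0 0 0; -0.2 -3.6 0 0 0 0 0; -0.2 -3.6 0 0 0 0 0; -0.2 -3.6 0 0 0 0 0; -0.2 -3.6 0 0 0 0 0; -0.2 -3.6 0 0 0 0 0; -0.2 -3.6 0 0 0 0 0; -0.2 -3.6 0 0 0 0 0; -0.2 -3.6 0 0 0 0 0; -0.2 -3.6 0 0 0 0 0; 0 0 0 0 0 0 0; 0 0 0 0 0 0 0; 0 0 0 0 0 0 0")

```text
t: 19.45
eef_pos: [0.4414, -0.2926, 0.1473]
tool_rot: [0.006, -0.004, 1.0, -0.001]
contact_force: [-0.2, 0.3, -0.2]
gripper_width: 0.999
```

```bash
python3 g.py .440 -.294 .001;  python3 w.py w11 .440,-.294,.029,.016 .440,-.294,.014,.016
```

```text
cm [ -0.14  -0.14 -14.63] deg [ 0.1  0.7 -0.5] t 19.45 F [-0.2  0.3 -0.2] w 0.999 q [ 0.24  0.34  0.28  2.01 -0.14  0.8   2.18]
[ 0.4414 -0.2926  0.1473] 19.45 [ 0.24  0.34  0.28  2.01 -0.14  0.8   2.18]
```

View pics/w11.png

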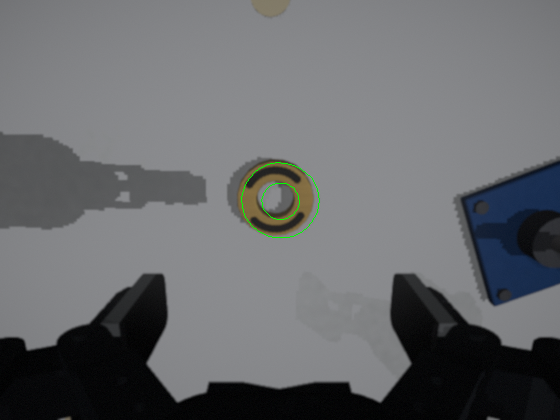

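The plate is at (276,199), about 3–4 px left of its projection, so y ≈ -0.2965.

>>> send_rows(motion="-0.2 -0.4 0 0 0.7 -0.5 0; 0 0 -3 0 0 0 0; 0 0 -3 0 0 0 0; 0 0 -3 0 0 0 0; 0 0 -1.5 0 0 0 0; 0 0 0 0 0 0 0; 0 0 0 0 0 0 0")

```text
t: 20.08
eef_pos: [0.4444, -0.2874, 0.0402]
tool_rot: [0.001, -0.007, 1.0, 0.0]
contact_force: [0.2, 0.0, 0.7]
gripper_width: 1.0
```

```bash
python3 g.py .439 -.2965 .000
```

```text
cm [-0.54 -0.91 -4.02] deg [-0.   0.1 -0.8] t 20.08 F [0.2 0.  0.7] w 1.0 q [ 0.28  0.52  0.23  2.06 -0.21  0.58  2.23]
```

>>> send_rows(motion="-0.5 -0.9 0 0 0.1 -0.8 0; 0 0 0 0 0 0 0; 0 0 -1.2 0 0 0 0; 0 0 -1.2 0 0 0 0; 0 0 -0.6 0 0 0 0; 0 0 0 0 0 0 0; 0 0 0 0 0 0 0")

```text
t: 20.67
eef_pos: [0.4423, -0.2976, 0.0117]
tool_rot: [0.003, -0.0, 1.0, -0.001]
contact_force: [0.1, 0.2, 0.4]
gripper_width: 1.003
```

```bash
python3 g.py .439 -.2965 .000;  python3 w.py w12 .439,-.2965,.029,.016 .439,-.2965,.014,.016
```

```text
cm [-0.33  0.11 -1.17] deg [ 0.1  0.4 -0. ] t 20.67 F [0.1 0.2 0.4] w 1.003 q [ 0.31  0.57  0.21  2.06 -0.23  0.52  2.26]
[ 0.4423 -0.2976  0.0117] 20.6667 [ 0.31  0.57  0.21  2.06 -0.23  0.52  2.26]
```

View pics/w12.png

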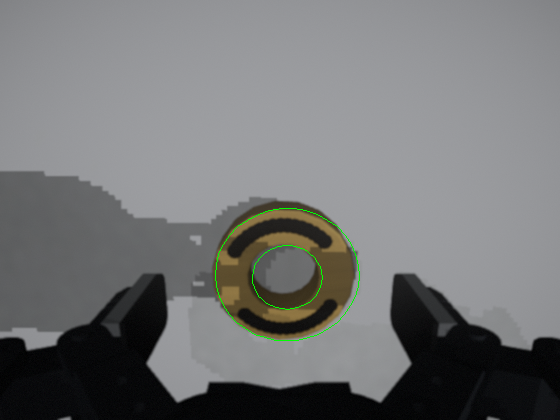

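>>> send_rows(motion="-0.4 0.1 -0.6 0 0.4 0 0; 0 0 -0.5 0 0 0 0; 0 0 -0.1 0 0 0 0; 0 0 0 0 0 0 0; 0 0 0 0 0 0 0.3; 0 0 0 0 0 0 0.5; 0 0 0 0 0 0 0.7; 0 0 0 0 0 0 0.7; 0 0 0 0 0 0 0.7", newtons=60)

```text
t: 21.47
eef_pos: [0.4379, -0.2961, -0.0001]
tool_rot: [-0.0, 0.0, 1.0, -0.001]
contact_force: [1.1, -1.3, -3.2]
gripper_width: 0.652
```

```bash
python3 g.py .439 -.2965 .000
```

```text
cm [ 0.11 -0.04  0.01] deg [ 0.1 -0.   0. ] t 21.47 F [ 1.1 -1.3 -3.2] w 0.652 q [ 0.32  0.59  0.2   2.07 -0.23  0.5   2.26]
```

>>> send_rows(motion="0 0 1.5 0 0 0 0.8; 0 0 3 0 0 0 0.8; 0 0 3 0 0 0 0.8; 0 0 3 0 0 0 0.8; 0 0 1.5 0 0 0 0.8; 0.5 3.4 0 0 0 0 0.8; 0.5 3.4 0 0 0 0 0.8; 0.5 3.4 0 0 0 0 0.8; 0.5 3.4 0 0 0 0 0.8; 0.5 3.4 0 0 0 0 0.8; 0.2 2 0 0 0 0 0.8; 0 1 0 0 0 0 0.8; 0 0 0 0 0 0 0.8; 0 0 0 0 0 0 0.8; 0 0 0 0 0 0 0.8")

```text
t: 22.72
eef_pos: [0.4585, -0.0877, 0.1227]
tool_rot: [-0.003, 0.002, 1.0, -0.001]
contact_force: [-1.1, -0.1, -3.4]
gripper_width: 0.65
```

```bash
python3 g.py .466 -.085 .10;  python3 w.py w13 .466,-.085,.007,.086 .466,-.085,.02,.03
```

```text
cm [ 0.75  0.27 -2.27] deg [ 0.1 -0.3  0.2] t 22.72 F [-1.1 -0.1 -3.4] w 0.65 q [-0.14  0.29  0.23  2.15 -0.1   0.72  1.72]
[ 0.4585 -0.0877  0.1227] 22.7167 [-0.14  0.29  0.23  2.15 -0.1   0.72  1.72]
```

View pics/w13.png

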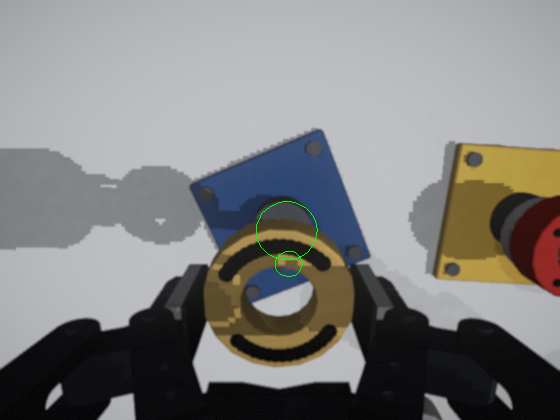

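The plate is level. The blue boss is about 3 px left of and above its projection, so I'll use (.465,-.086).

>>> send_rows(motion="0.65 0.2 0 0 -0.3 0.2 0.8; 0 0 0 0 0 0 0.8; 0 0 -1 0 0 0 0.8; 0 0 -0.8 0 0 0 0.8; 0 0 0 0 0 0 0.8; 0 0 0 0 0 0 0.8")

```text
t: 23.27
eef_pos: [0.4651, -0.0909, 0.1024]
tool_rot: [-0.0, 0.004, 1.0, -0.002]
contact_force: [-0.0, 0.3, -3.5]
gripper_width: 0.653
```

```bash
python3 g.py .465 -.086 .031
```

```text
cm [-0.01  0.49 -7.14] deg [ 0.2 -0.   0.5] t 23.27 F [-0.   0.3 -3.5] w 0.653 q [-0.13  0.33  0.22  2.15 -0.11  0.67  1.73]
```

>>> send_rows(motion="0 0.5 0 0.2 0 0.5 0.8; 0 0 0 0 0 0 0.8; 0 0 -0.8 0 0 0 0.8; 0 0 -0.8 0 0 0 0.8; 0 0 -0.8 0 0 0 0.8; 0 0 0 0 0 0 0.8; 0 0 0 0 0 0 0.8")

```text
t: 23.85
eef_pos: [0.4647, -0.0852, 0.0753]
tool_rot: [-0.001, -0.001, 1.0, 0.0]
contact_force: [0.4, 0.4, -3.5]
gripper_width: 0.655
```

```bash
python3 g.py .465 -.086 .031; python3 w.py w14
```

```text
cm [ 0.03 -0.08 -4.43] deg [-0.  -0.1 -0.1] t 23.85 F [ 0.4  0.4 -3.5] w 0.655 q [-0.12  0.38  0.2   2.17 -0.14  0.6   1.75]
[ 0.4647 -0.0852  0.0753] 23.85 [-0.12  0.38  0.2   2.17 -0.14  0.6   1.75]
```

View pics/w14.png

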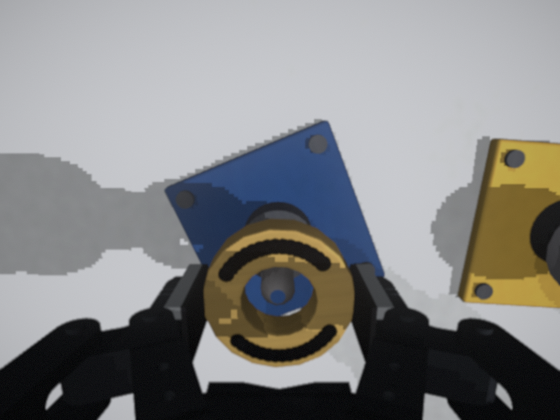

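The post tip is centred in the bore at (278,288). Continuing down.

>>> send_rows(motion="0 0 -0.8 0 0 0 0.8; 0 -0.05 -0.8 0 0 0 0.8; 0 -0.05 -0.8 0 0 0 0.8; 0 0 -0.6 0 0 0 0.8; 0 0 0 0 0 0 0.8; 0 0 0 0 0 0 0.8")

```text
t: 24.4
eef_pos: [0.4648, -0.0865, 0.0421]
tool_rot: [-0.001, -0.001, 1.0, 0.0]
contact_force: [-0.5, -0.3, -2.0]
gripper_width: 0.652
```

```bash
python3 g.py .465 -.086 .030
```

```text
cm [ 0.02  0.05 -1.21] deg [-0.  -0.1 -0.1] t 24.4 F [-0.5 -0.3 -2. ] w 0.652 q [-0.1   0.45  0.18  2.18 -0.16  0.52  1.78]
```

>>> send_rows(motion="0 0 -0.5 0 0 0 0.8; 0 0 -0.3 0 0 0 0.8; 0 0 -0.15 0 0 0 0.8; 0 0 0 0 0 0 0.8; 0 0 0 0 0 0 0.8")

```text
t: 24.82
eef_pos: [0.4652, -0.0865, 0.0317]
tool_rot: [-0.0, -0.001, 1.0, 0.0]
contact_force: [0.4, -0.7, -2.7]
gripper_width: 0.654
```

>>> send_rows(motion="0 0 -0.12 0 0 0 0.8; 0 0 0 0 0 0 0.8")

```text
t: 24.98
eef_pos: [0.4655, -0.0865, 0.0307]
tool_rot: [0.0, -0.001, 1.0, 0.0]
contact_force: [-0.1, -0.2, -3.1]
gripper_width: 0.657
```

>>> send_rows(motion="0 0 -0.1 0 0 0 0.8; 0 0 0 0 0 0 0.8")

```text
t: 25.15
eef_pos: [0.4657, -0.0865, 0.0299]
tool_rot: [0.0, -0.001, 1.0, 0.0]
contact_force: [-0.6, -0.3, -2.9]
gripper_width: 0.655
```

>>> send_rows(motion="0 0 -0.1 0 0 0 0.8; 0 0 0 0 0 0 0.8")

```text
t: 25.32
eef_pos: [0.466, -0.0865, 0.0298]
tool_rot: [0.001, -0.001, 1.0, 0.0]
contact_force: [0.9, -1.3, -3.3]
gripper_width: 0.658
```

>>> send_rows(motion="0 0 -0.1 0 0 0 0.8; 0 0 0 0 0 0 0.8")

```text
t: 25.48
eef_pos: [0.4663, -0.0866, 0.0298]
tool_rot: [0.001, -0.0, 1.0, 0.001]
contact_force: [-0.5, 0.6, -3.7]
gripper_width: 0.651
```

>>> send_rows(motion="0 0 -0.2 0 0 0 0.8")

```text
t: 25.57
eef_pos: [0.4666, -0.0866, 0.0292]
tool_rot: [0.001, -0.0, 1.0, 0.001]
contact_force: [-14.1, 2.1, 52.7]
gripper_width: 0.654
```

>>> send_rows(motion="0 0 -0.2 0 0 0 0.8")

```text
t: 25.65
eef_pos: [0.4665, -0.0866, 0.0293]
tool_rot: [0.001, -0.0, 1.0, 0.001]
contact_force: [-14.2, 2.8, 45.3]
gripper_width: 0.654
```

Contact is confirmed at 0.0295, so I release.

>>> send_rows(motion="0 0 0.05 0 0 0 0.8; 0 0 0 0 0 0 0.8; 0 0 0 0 0 0 0.5; 0 0 0 0 0 0 0.3; 0 0 0 0 0 0 0.2; 0 0 0 0 0 0 0; 0 0 0 0 0 0 0; 0 0 0 0 0 0 0")

```text
t: 26.32
eef_pos: [0.4681, -0.0868, 0.0304]
tool_rot: [0.003, -0.0, 1.0, 0.001]
contact_force: [0.3, -0.1, -0.2]
gripper_width: 0.999
```

```bash
python3 g.py .465 -.086 .030; python3 w.py w15 .465,-.086,.029,.046
```

```text
cm [-0.31  0.08 -0.04] deg [-0.2  0.3 -0. ] t 26.32 F [ 0.3 -0.1 -0.2] w 0.999 q [-0.09  0.47  0.17  2.18 -0.17  0.49  1.79]
[ 0.4681 -0.0868  0.0304] 26.3167 [-0.09  0.47  0.17  2.18 -0.17  0.49  1.79]
```

View pics/w15.png

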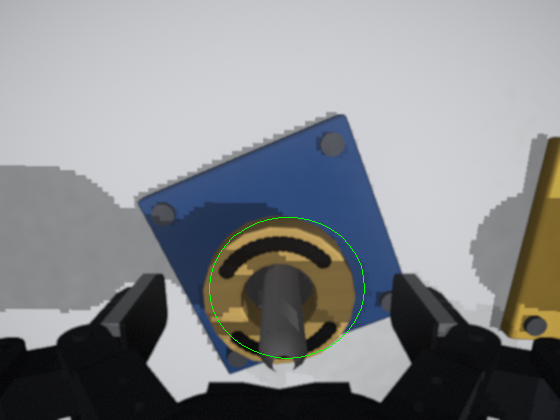

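The plate is seated and the post is through its bore. Next is the cylinder block.

>>> send_rows(motion="0 0 2.5 0 0 0 0; 0 0 3 0 0 0 0; 0 0 3 0 0 0 0; 0 0 2 0 0 0 0; 3 1.8 0 0 0 0 0; 3 1.8 0 0 0 0 0; 3 1.8 0 0 0 0 0; 3 1.8 0 0 0 0 0; 3 1.8 0 0 0 0 0; 2 1.1 0 0 0 0 0; 0 0 0 0 0 0 0; 0 0 0 0 0 0 0; 0 0 0 0 0 0 0")

```text
t: 27.45
eef_pos: [0.6412, 0.0193, 0.1402]
tool_rot: [0.001, 0.002, 1.0, 0.002]
contact_force: [-0.0, 0.0, -0.5]
gripper_width: 1.002
```

```bash
python3 g.py .6448 .0193 .004;  python3 w.py w16 .6448,.0193,.029,.026 .6448,.0193,.014,.026
```

```text
cm [  0.36  -0.   -13.62] deg [-0.2  0.2  0.2] t 27.45 F [-0.   0.  -0.5] w 1.002 q [-0.27  0.52  0.2   1.73 -0.13  0.9   1.55]
[0.6412 0.0193 0.1402] 27.45 [-0.27  0.52  0.2   1.73 -0.13  0.9   1.55]
```

View pics/w16.png

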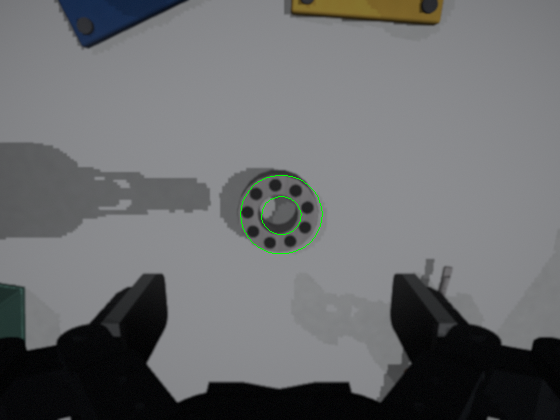

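The block matches its projection, about 2 px left at (279,214).

>>> send_rows(motion="0.3 -0.1 0 -0.2 0.2 0.2 0; 0 0 -3 0 0 0 0; 0 0 -3 0 0 0 0; 0 0 -3 0 0 0 0; 0 0 -1 0 0 0 0; 0 0 0 0 0 0 0; 0 0 0 0 0 0 0")

```text
t: 28.08
eef_pos: [0.6412, 0.0103, 0.041]
tool_rot: [0.0, 0.004, 1.0, -0.001]
contact_force: [1.2, -0.2, -0.5]
gripper_width: 1.0
```

```bash
python3 g.py .644 .018 .004
```

```text
cm [ 0.28  0.77 -3.7 ] deg [0.1 0.  0.5] t 28.08 F [ 1.2 -0.2 -0.5] w 1.0 q [-0.24  0.65  0.18  1.78 -0.16  0.72  1.58]
```

>>> send_rows(motion="0.3 0.75 0 0 0 0.5 0; 0 0 0 0 0 0 0; 0 0 -1.2 0 0 0 0; 0 0 -1.2 0 0 0 0; 0 0 -0.6 0 0 0 0; 0 0 0 0 0 0 0; 0 0 0 0 0 0 0")

```text
t: 28.67
eef_pos: [0.6485, 0.0187, 0.0146]
tool_rot: [0.005, -0.001, 1.0, -0.0]
contact_force: [0.2, 0.0, -0.5]
gripper_width: 0.999
```

```bash
python3 g.py .644 .018 .004;  python3 w.py w17 .644,.018,.029,.026 .644,.018,.014,.026
```

```text
cm [-0.45 -0.07 -1.06] deg [ 0.1  0.6 -0.1] t 28.67 F [ 0.2  0.  -0.5] w 0.999 q [-0.25  0.69  0.17  1.78 -0.17  0.67  1.58]
[0.6485 0.0187 0.0146] 28.6667 [-0.25  0.69  0.17  1.78 -0.17  0.67  1.58]
```

View pics/w17.png

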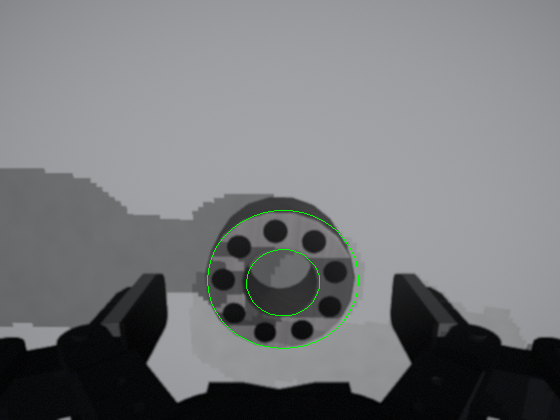

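>>> send_rows(motion="-0.45 -0.15 -0.6 0 0.6 0 0; 0 0 -0.4 0 0 0 0; 0 0 0 0 0 0 0; 0 0 0 0 0 0 0; 0 0 0 0 0 0 0.3; 0 0 0 0 0 0 0.5; 0 0 0 0 0 0 0.7; 0 0 0 0 0 0 0.7; 0 0 0 0 0 0 0.7", newtons=70)

```text
t: 29.47
eef_pos: [0.6436, 0.0171, 0.0047]
tool_rot: [-0.001, -0.0, 1.0, -0.0]
contact_force: [0.2, -0.3, -2.4]
gripper_width: 0.648
```

```bash
python3 g.py .644 .018 .004
```

```text
cm [ 0.04  0.09 -0.07] deg [ 0.  -0.1 -0. ] t 29.47 F [ 0.2 -0.3 -2.4] w 0.648 q [-0.24  0.7   0.16  1.78 -0.17  0.67  1.59]
```

>>> send_rows(motion="0 0 1.5 0 0 0 0.8; 0 0 3 0 0 0 0.8; 0 0 3 0 0 0 0.8; 0 0 3 0 0 0 0.8; 0 0 2 0 0 0 0.8; -3 -1.7 0 0 0 0 0.8; -3 -1.7 0 0 0 0 0.8; -3 -1.7 0 0 0 0 0.8; -3 -1.7 0 0 0 0 0.8; -3 -1.7 0 0 0 0 0.8; -1.8 -1 0 0 0 0 0.8; 0 0 0 0 0 0 0.8; 0 0 0 0 0 0 0.8; 0 0 0 0 0 0 0.8")

```text
t: 30.63
eef_pos: [0.463, -0.0806, 0.1433]
tool_rot: [-0.0, -0.0, 1.0, 0.001]
contact_force: [0.3, -0.1, -4.4]
gripper_width: 0.646
```

```bash
python3 g.py .465 -.086 .108;  python3 w.py w18 .465,-.086,.007,.086 .465,-.086,.029,.046
```

```text
cm [ 0.2  -0.54 -3.53] deg [-0.1 -0.  -0. ] t 30.63 F [ 0.3 -0.1 -4.4] w 0.646 q [-0.16  0.26  0.24  2.13 -0.09  0.76  1.7 ]
[ 0.463  -0.0806  0.1433] 30.6333 [-0.16  0.26  0.24  2.13 -0.09  0.76  1.7 ]
```

View pics/w18.png

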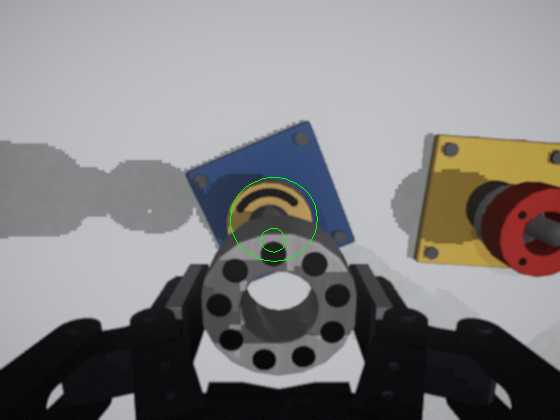

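The block is level, and the plate is on the boss at (269,215), about 4 px left of its projection.

>>> send_rows(motion="0.2 -0.55 0 0 0 0 0.8; 0 0 0 0 0 0 0.8; 0 0 -1.2 0 0 0 0.8; 0 0 -1 0 0 0 0.8; 0 0 -0.8 0 0 0 0.8; 0 0 0 0 0 0 0.8; 0 0 0 0 0 0 0.8")

```text
t: 31.27
eef_pos: [0.4717, -0.0839, 0.1121]
tool_rot: [0.002, -0.003, 1.0, 0.001]
contact_force: [-0.1, 0.4, -2.9]
gripper_width: 0.643
```

```bash
python3 g.py .465 -.0865 .0507
```

```text
cm [-0.67 -0.26 -6.14] deg [-0.1  0.2 -0.4] t 31.27 F [-0.1  0.4 -2.9] w 0.643 q [-0.14  0.32  0.23  2.14 -0.11  0.69  1.74]
```

>>> send_rows(motion="-0.65 -0.25 0 0 0.2 -0.4 0.8; 0 0 0 0 0 0 0.8; 0 0 0 0 0 0 0.8; 0 0 -0.8 0 0 0 0.8; 0 0 -0.8 0 0 0 0.8; 0 0 0 0 0 0 0.8; 0 0 0 0 0 0 0.8")

```text
t: 31.85
eef_pos: [0.4651, -0.0866, 0.0953]
tool_rot: [0.001, 0.001, 1.0, 0.001]
contact_force: [-0.6, 0.5, -3.2]
gripper_width: 0.65
```

```bash
python3 g.py .465 -.0865 .0507
```

```text
cm [-0.01  0.01 -4.46] deg [-0.1  0.1  0.1] t 31.85 F [-0.6  0.5 -3.2] w 0.65 q [-0.13  0.35  0.22  2.16 -0.13  0.65  1.75]
```

>>> send_rows(motion="0 0 -0.8 0 0 0 0.8; 0 0 -0.8 0 0 0 0.8; 0 0 -0.8 0 0 0 0.8; 0 0 0 0 0 0 0.8; 0 0 0 0 0 0 0.8")

```text
t: 32.27
eef_pos: [0.4651, -0.0865, 0.0682]
tool_rot: [0.0, 0.0, 1.0, 0.001]
contact_force: [-0.2, -0.7, -3.5]
gripper_width: 0.648
```

```bash
python3 g.py .465 -.0865 .0507; python3 w.py w19
```

```text
cm [-0.01  0.   -1.75] deg [-0.1  0.   0. ] t 32.27 F [-0.2 -0.7 -3.5] w 0.648 q [-0.12  0.4   0.21  2.17 -0.15  0.58  1.76]
[ 0.4651 -0.0865  0.0682] 32.2667 [-0.12  0.4   0.21  2.17 -0.15  0.58  1.76]
```

View pics/w19.png

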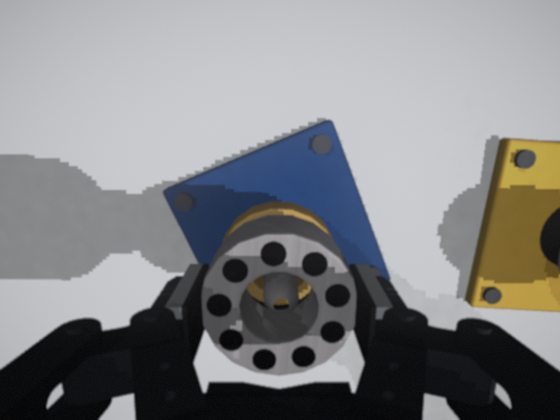

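The post is inside the block's bore at (281,290).

>>> send_rows(motion="0 0 -0.6 0 0 0 0.8; 0 0 -0.5 0 0 0 0.8; 0 0 -0.3 0 0 0 0.8; 0 0 0 0 0 0 0.8; 0 0 0 0 0 0 0.8")

```text
t: 32.73
eef_pos: [0.4655, -0.0865, 0.0531]
tool_rot: [0.001, 0.0, 1.0, 0.001]
contact_force: [0.1, -0.8, -4.2]
gripper_width: 0.646
```

>>> send_rows(motion="0 0 -0.12 0 0 0 0.8; 0 0 0 0 0 0 0.8")

```text
t: 32.9
eef_pos: [0.4656, -0.0866, 0.0519]
tool_rot: [0.001, 0.0, 1.0, 0.001]
contact_force: [-0.6, 0.2, -3.0]
gripper_width: 0.647
```

>>> send_rows(motion="0 0 -0.12 0 0 0 0.8; 0 0 0 0 0 0 0.8")

```text
t: 33.07
eef_pos: [0.4658, -0.0865, 0.0509]
tool_rot: [0.001, 0.0, 1.0, 0.001]
contact_force: [-0.2, 0.8, -3.9]
gripper_width: 0.65
```

>>> send_rows(motion="0 0 -0.1 0 0 0 0.8; 0 0 0 0 0 0 0.8")

```text
t: 33.23
eef_pos: [0.4663, -0.0866, 0.0508]
tool_rot: [0.002, 0.0, 1.0, 0.001]
contact_force: [-0.0, 0.3, -2.6]
gripper_width: 0.647
```

>>> send_rows(motion="0 0 -0.1 0 0 0 0.8")

```text
t: 33.32
eef_pos: [0.4665, -0.0866, 0.0504]
tool_rot: [0.002, 0.0, 1.0, 0.001]
contact_force: [-6.4, 0.6, 19.0]
gripper_width: 0.65
```

>>> send_rows(motion="0 0 -0.12 0 0 0 0.8")

```text
t: 33.4
eef_pos: [0.4666, -0.0866, 0.0504]
tool_rot: [0.002, 0.001, 1.0, 0.001]
contact_force: [-8.5, 1.9, 26.6]
gripper_width: 0.645
```

Contact at 0.0505, as predicted (0.0507). Release.

>>> send_rows(motion="0 0 0 0 0 0 0.8; 0 0 0 0 0 0 0.5; 0 0 0 0 0 0 0.3; 0 0 0 0 0 0 0.2; 0 0 0 0 0 0 0; 0 0 0 0 0 0 0; 0 0 0 0 0 0 0")

```text
t: 33.98
eef_pos: [0.4685, -0.0868, 0.0515]
tool_rot: [0.004, 0.001, 1.0, 0.001]
contact_force: [-0.3, 0.1, 0.1]
gripper_width: 1.0
```

```bash
python3 g.py .465 -.086 .030; python3 w.py w20 .465,-.0865,.029,.072
```

```text
cm [-0.35  0.08 -2.15] deg [-0.1  0.4  0.1] t 33.98 F [-0.3  0.1  0.1] w 1.0 q [-0.1   0.43  0.19  2.18 -0.16  0.54  1.78]
[ 0.4685 -0.0868  0.0515] 33.9833 [-0.1   0.43  0.19  2.18 -0.16  0.54  1.78]
```

View pics/w20.png

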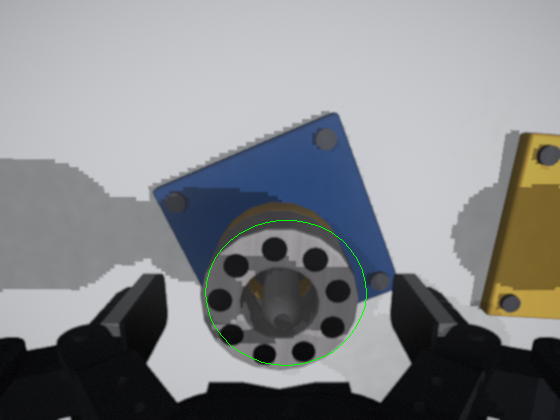

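The block is seated on the plate. Last is the spring seat.

>>> send_rows(motion="0 0 3 0 0 0 0; 0 0 3 0 0 0 0; 0 0 3 0 0 0 0; -0.2 3.6 0 0 0 0 0; -0.2 3.6 0 0 0 0 0; -0.2 3.6 0 0 0 0 0; -0.2 3.6 0 0 0 0 0; -0.2 3.6 0 0 0 0 0; -0.2 3.6 0 0 0 0 0; -0.2 3.6 0 0 0 0 0; -0.2 3.6 0 0 0 0 0; -0.2 3.6 0 0 0 0 0; -0.2 2.5 0 0 0 0 0; 0 1 0 0 0 0 0; 0 0 0 0 0 0 0; 0 0 0 0 0 0 0; 0 0 0 0 0 0 0")

```text
t: 35.45
eef_pos: [0.4443, 0.2852, 0.1472]
tool_rot: [0.006, 0.005, 1.0, 0.002]
contact_force: [0.3, -0.7, -0.4]
gripper_width: 1.001
```

```bash
python3 g.py .445 .285 .005;  python3 w.py w21 .445,.285,.025,.030 .445,.285,.014,.030
```

```text
cm [  0.07  -0.02 -14.22] deg [-0.2  0.7  0.6] t 35.45 F [ 0.3 -0.7 -0.4] w 1.001 q [-0.76  0.33  0.08  2.   -0.03  0.8   0.9 ]
[0.4443 0.2852 0.1472] 35.45 [-0.76  0.33  0.08  2.   -0.03  0.8   0.9 ]
```

View pics/w21.png

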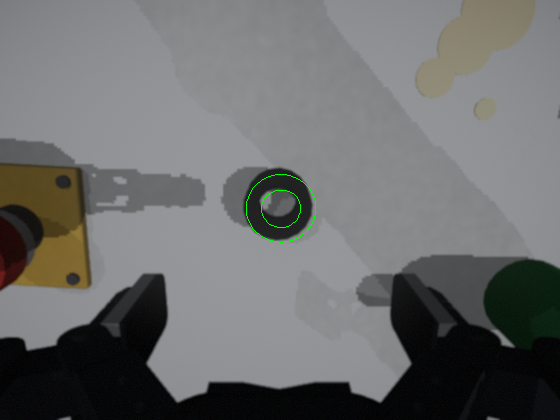

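The seat matches its projection, about 2 px left at (278,207).

>>> send_rows(motion="0 -0.2 0 -0.2 0.7 0.6 0; 0 0 0 0 0 0 0; 0 0 -3 0 0 0 0; 0 0 -3 0 0 0 0; 0 0 -3 0 0 0 0; 0 0 0 0 0 0 0; 0 0 0 0 0 0 0")

```text
t: 36.08
eef_pos: [0.4497, 0.2732, 0.0574]
tool_rot: [0.002, 0.007, 1.0, 0.0]
contact_force: [0.1, -0.1, 0.4]
gripper_width: 1.001
```

```bash
python3 g.py .444 .284 .006
```

```text
cm [-0.57  1.08 -5.14] deg [-0.   0.2  0.8] t 36.08 F [ 0.1 -0.1  0.4] w 1.001 q [-0.72  0.47  0.07  2.05 -0.05  0.61  0.94]
```

>>> send_rows(motion="-0.55 1.05 0 0 0.2 0.8 0; 0 0 0 0 0 0 0; 0 0 -1.3 0 0 0 0; 0 0 -1.3 0 0 0 0; 0 0 -1 0 0 0 0; 0 0 0 0 0 0 0; 0 0 0 0 0 0 0")

```text
t: 36.67
eef_pos: [0.4488, 0.2891, 0.03]
tool_rot: [0.005, -0.0, 1.0, 0.005]
contact_force: [-0.5, -0.3, 0.6]
gripper_width: 0.996
```

```bash
python3 g.py .444 .284 .006;  python3 w.py w22 .444,.284,.025,.030 .444,.284,.014,.030
```

```text
cm [-0.48 -0.51 -2.4 ] deg [-0.6  0.6 -0. ] t 36.67 F [-0.5 -0.3  0.6] w 0.996 q [-0.73  0.53  0.05  2.05 -0.05  0.55  0.93]
[0.4488 0.2891 0.03  ] 36.6667 [-0.73  0.53  0.05  2.05 -0.05  0.55  0.93]
```

View pics/w22.png

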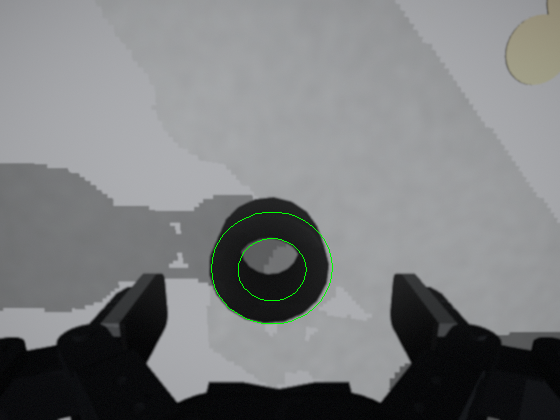

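>>> send_rows(motion="-0.5 -0.55 0 -0.6 0.6 0 0; 0 0 0 0 0 0 0; 0 0 -1.2 0 0 0 0; 0 0 -1 0 0 0 0; 0 0 0 0 0 0 0; 0 0 0 0 0 0 0")

```text
t: 37.22
eef_pos: [0.4444, 0.2837, 0.0082]
tool_rot: [0.001, -0.0, 1.0, 0.0]
contact_force: [0.5, -0.1, -0.7]
gripper_width: 1.001
```

```bash
python3 g.py .444 .2835 .006
```

```text
cm [-0.04 -0.02 -0.22] deg [-0.   0.1 -0. ] t 37.22 F [ 0.5 -0.1 -0.7] w 1.001 q [-0.73  0.56  0.05  2.06 -0.05  0.51  0.93]
```

>>> send_rows(motion="0 0 -0.2 0 0 0 0; 0 0 0 0 0 0 0.3; 0 0 0 0 0 0 0.5; 0 0 0 0 0 0 0.7; 0 0 0 0 0 0 0.7; 0 0 0 0 0 0 0.7; 0 0 0 0 0 0 0.8", newtons=60)

```text
t: 37.8
eef_pos: [0.4441, 0.2836, 0.0061]
tool_rot: [0.001, -0.0, 1.0, 0.0]
contact_force: [-0.3, -0.1, -3.3]
gripper_width: 0.564
```

```bash
python3 g.py .444 .2835 .006
```

```text
cm [-0.01 -0.01 -0.01] deg [-0.   0.1 -0. ] t 37.8 F [-0.3 -0.1 -3.3] w 0.564 q [-0.73  0.57  0.05  2.06 -0.05  0.51  0.93]
```

>>> send_rows(motion="0 0 1.5 0 0 0 0.8; 0 0 3 0 0 0 0.8; 0 0 3 0 0 0 0.8; 0 0 3 0 0 0 0.8; 0 0 2.5 0 0 0 0.8; 0.2 -3.5 0 0 0 0 0.8; 0.2 -3.5 0 0 0 0 0.8; 0.2 -3.5 0 0 0 0 0.8; 0.2 -3.5 0 0 0 0 0.8; 0.2 -3.5 0 0 0 0 0.8; 0.2 -3.5 0 0 0 0 0.8; 0.2 -3.5 0 0 0 0 0.8; 0.2 -3.5 0 0 0 0 0.8; 0.2 -3.5 0 0 0 0 0.8; 0.2 -2.4 0 0 0 0 0.8; 0.1 -1 0 0 0 0 0.8; 0 0 0 0 0 0 0.8; 0 0 0 0 0 0 0.8; 0 0 0 0 0 0 0.8")

```text
t: 39.38
eef_pos: [0.4552, -0.0806, 0.1399]
tool_rot: [-0.001, -0.003, 1.0, -0.0]
contact_force: [-0.6, 0.4, -2.3]
gripper_width: 0.567
```

```bash
python3 g.py .4655 -.0865 .108;  python3 w.py w23 .465,-.086,.007,.086 .465,-.086,.029,.072
```

```text
cm [ 1.03 -0.59 -3.19] deg [ 0.  -0.1 -0.3] t 39.38 F [-0.6  0.4 -2.3] w 0.567 q [-0.17  0.25  0.24  2.15 -0.09  0.75  1.71]
[ 0.4552 -0.0806  0.1399] 39.3833 [-0.17  0.25  0.24  2.15 -0.09  0.75  1.71]
```

View pics/w23.png

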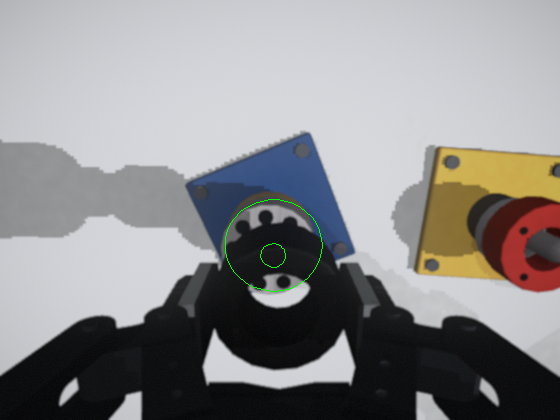

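The seat is held level over the block. The block's top coincides with its projection within about 2 px.

>>> send_rows(motion="1 -0.6 0 0 0 -0.3 0.8; 0 0 0 0 0 0 0.8; 0 0 0 0 0 0 0.8; 0 0 -1 0 0 0 0.8; 0 0 -1 0 0 0 0.8; 0 0 0 0 0 0 0.8; 0 0 0 0 0 0 0.8")

```text
t: 40.02
eef_pos: [0.4669, -0.0812, 0.1173]
tool_rot: [-0.001, -0.005, 1.0, 0.001]
contact_force: [-0.4, 0.3, -2.6]
gripper_width: 0.567
```

```bash
python3 g.py .4655 -.0865 .078
```

```text
cm [-0.14 -0.53 -3.93] deg [-0.1 -0.2 -0.6] t 40.02 F [-0.4  0.3 -2.6] w 0.567 q [-0.15  0.31  0.23  2.14 -0.11  0.7   1.73]
```

>>> send_rows(motion="-0.15 -0.55 0 0 -0.2 -0.6 0.8; 0 0 0 0 0 0 0.8; 0 0 -0.7 0 0 0 0.8; 0 0 -0.7 0 0 0 0.8; 0 0 0 0 0 0 0.8; 0 0 0 0 0 0 0.8")

```text
t: 40.52
eef_pos: [0.4646, -0.0876, 0.1014]
tool_rot: [0.0, 0.001, 1.0, 0.001]
contact_force: [0.1, 0.1, -2.7]
gripper_width: 0.566
```

```bash
python3 g.py .4655 -.0865 .078; python3 w.py w24
```

```text
cm [ 0.09  0.11 -2.34] deg [-0.1  0.   0.1] t 40.52 F [ 0.1  0.1 -2.7] w 0.566 q [-0.14  0.34  0.23  2.16 -0.12  0.66  1.75]
[ 0.4646 -0.0876  0.1014] 40.5167 [-0.14  0.34  0.23  2.16 -0.12  0.66  1.75]
```

View pics/w24.png

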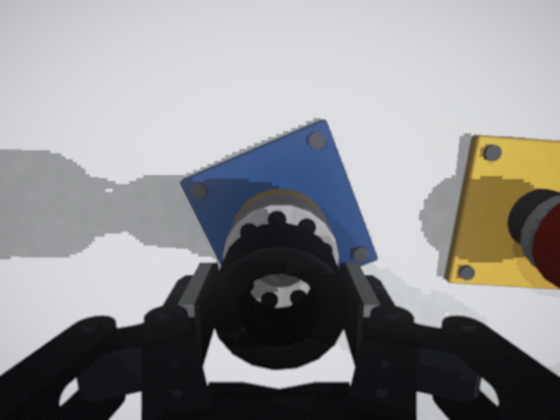

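>>> send_rows(motion="0.05 0.1 -0.6 0 0 0 0.8; 0 0 -0.6 0 0 0 0.8; 0 0 0 0 0 0 0.8; 0 0 0 0 0 0 0.8")

```text
t: 40.9
eef_pos: [0.4655, -0.0862, 0.0884]
tool_rot: [0.0, 0.001, 1.0, 0.001]
contact_force: [-0.2, 0.7, -2.5]
gripper_width: 0.566
```

```bash
python3 g.py .4655 -.0865 .078; python3 w.py w25
python3 - <<'E'
import cv2
i=cv2.imread('pics/w25.png')[220:380,190:370]; i=cv2.convertScaleAbs(i,alpha=2.5,beta=20)
cv2.imwrite('pics/w25c.png',cv2.resize(i,None,fx=3,fy=3))
E
```

```text
cm [ 0.   -0.03 -1.04] deg [-0.1  0.1  0.1] t 40.9 F [-0.2  0.7 -2.5] w 0.566 q [-0.13  0.36  0.22  2.16 -0.13  0.63  1.75]
[ 0.4655 -0.0862  0.0884] 40.9 [-0.13  0.36  0.22  2.16 -0.13  0.63  1.75]
```

View pics/w25c.png

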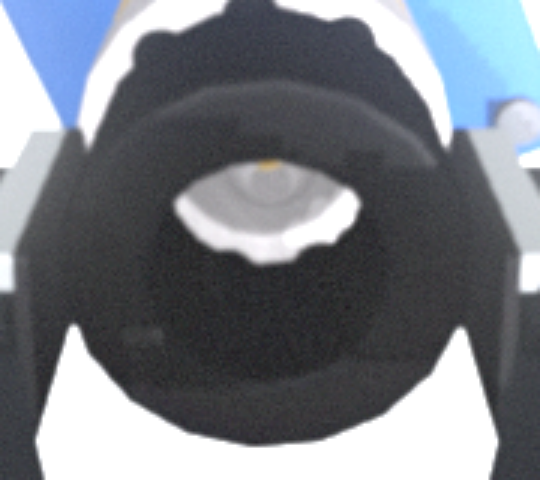

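The enhanced crop shows the post tip centred in the bore. Final lowering.

>>> send_rows(motion="0 0 -0.4 0 0 0 0.8; 0 0 -0.3 0 0 0 0.8; 0 0 -0.15 0 0 0 0.8; 0 0 0 0 0 0 0.8; 0 0 0 0 0 0 0.8")

```text
t: 41.37
eef_pos: [0.4656, -0.0862, 0.0792]
tool_rot: [0.001, 0.001, 1.0, 0.001]
contact_force: [0.2, 0.3, -2.5]
gripper_width: 0.568
```

>>> send_rows(motion="0 0 -0.1 0 0 0 0.8")

```text
t: 41.45
eef_pos: [0.4657, -0.0862, 0.0782]
tool_rot: [0.001, 0.001, 1.0, 0.001]
contact_force: [-0.0, -0.4, -1.8]
gripper_width: 0.559
```

>>> send_rows(motion="0 0 -0.1 0 0 0 0.8")

```text
t: 41.53
eef_pos: [0.4661, -0.0862, 0.0778]
tool_rot: [0.001, 0.001, 1.0, 0.001]
contact_force: [-4.5, 1.2, 18.0]
gripper_width: 0.567
```

Contact at 0.0778, as predicted. Release and retreat upward.

>>> send_rows(motion="0 0 0 0 0 0 0.8; 0 0 0 0 0 0 0.4; 0 0 0 0 0 0 0.2; 0 0 0 0 0 0 0; 0 0 0 0 0 0 0; 0 0 0 0 0 0 0; 0 0 2 0 0 0 0; 0 0 3 0 0 0 0; 0 0 3 0 0 0 0; 3 0 1 0 0 0 0; 3.5 0 0 0 0 0 0; 3.5 0 0 0 0 0 0; 3.5 0 0 0 0 0 0; 3.5 0 0 0 0 0 0; 3.5 0 0 0 0 0 0; 0 0 0 0 0 0 0; 0 0 0 0 0 0 0; 0 0 0 0 0 0 0")

```text
t: 43.03
eef_pos: [0.6785, -0.0855, 0.1728]
tool_rot: [0.002, 0.001, 1.0, 0.002]
contact_force: [-0.3, 0.5, -0.2]
gripper_width: 0.996
```

```bash
python3 w.py w26
python3 - <<'E'
from h import *
o=get_obs();print(o["contact_force"],o["gripper_width"],o["t"])
for n in("scene","top"):
    im=read_camera(n)[:,:,::-1]; cv2.imwrite(f"pics/f_{n}.png",im)
    c=proj([.465,0,.05],cam(n))[0].astype(int); cv2.imwrite(f"pics/fz_{n}.png",cv2.resize(im[max(0,c[1]-60):c[1]+60,c[0]-80:c[0]+80],None,fx=5,fy=5,interpolation=cv2.INTER_CUBIC))
E
```

```text
[ 0.6785 -0.0855  0.1728] 43.0333 [-0.13  0.55  0.24  1.6  -0.15  1.    1.73]
[-0.24392836 -0.52827393 -0.25167134] 1.0031375764850816 43.0833
```

View pics/w26.png

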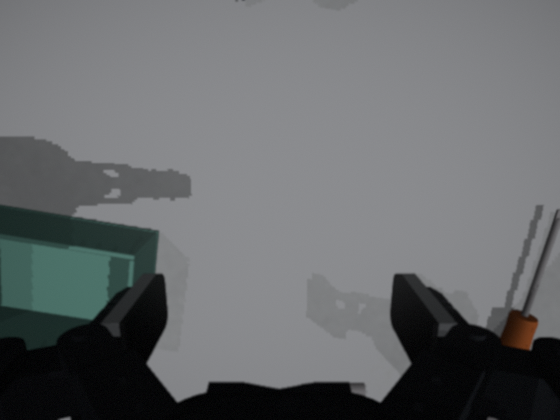

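View pics/fz_scene.png

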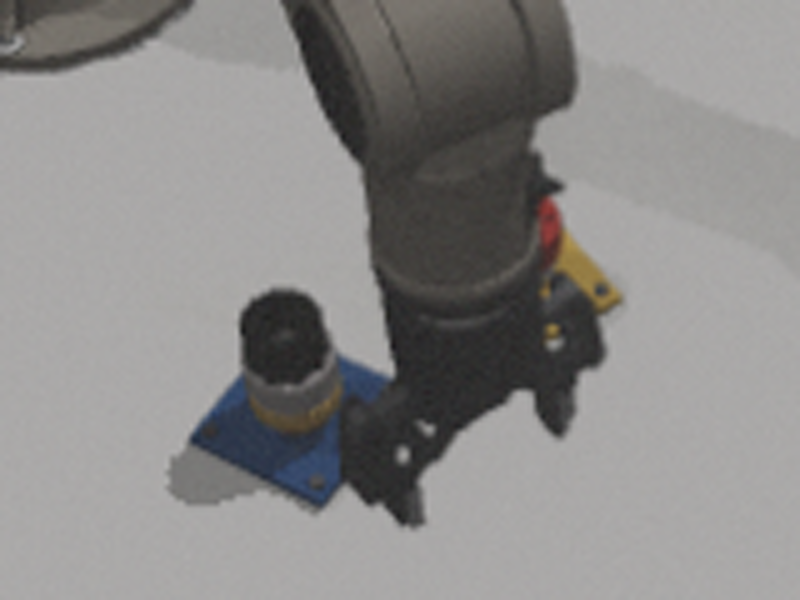

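View pics/f_top.png

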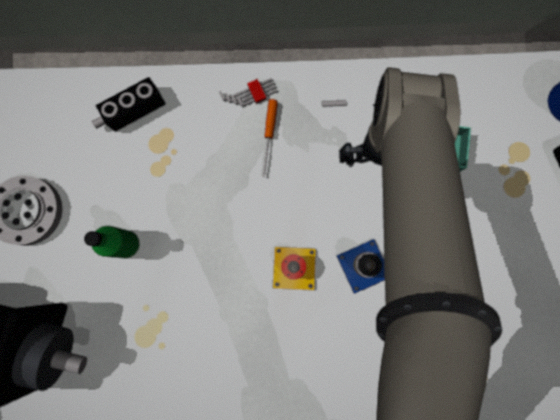

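The blue stack stands straight: brass, steel, then black. I'll move aside to see the yellow stack and the bin.

>>> send_rows(motion="0 3.6 1 0 0 0 0; 0 3.6 1 0 0 0 0; 0 3.6 1 0 0 0 0; 0 3.6 1 0 0 0 0; 0 3.6 0 0 0 0 0; 0 3.6 0 0 0 0 0; 0 3.6 0 0 0 0 0; 0 3.6 0 0 0 0 0; 0 3.6 0 0 0 0 0; 0 3 0 0 0 0 0; 0 0 0 0 0 0 0; 0 0 0 0 0 0 0; 0 0 0 0 0 0 0")

```text
t: 44.27
eef_pos: [0.6605, 0.2751, 0.2214]
tool_rot: [0.0, 0.007, 1.0, 0.002]
contact_force: [-1.0, 1.1, 0.4]
gripper_width: 1.001
```

Run:
```python
from h import *
o=get_obs();print(o["contact_force"],o["gripper_width"],o["t"])
for n in("scene","top"):
    im=read_camera(n)[:,:,::-1]; cv2.imwrite(f"pics/g_{n}.png",im)
    c=proj([.465,0,.05],cam(n))[0].astype(int); cv2.imwrite(f"pics/gz_{n}.png",cv2.resize(im[max(0,c[1]-60):c[1]+60,c[0]-80:c[0]+80],None,fx=5,fy=5,interpolation=cv2.INTER_CUBIC))
for nm in("screwdriver","oil_bottle","parts_bin"):
  for n in ("scene","top"):
    r=regions_of(nm,n)
    if r: print(nm,n,round(r[0]["conf"],2),r[0]["region"].sum(),np.argwhere(r[0]["region"]).mean(0)[::-1].round(1))
```

```text
[-0.99835909  1.09367652  0.36819408] 1.0006105617725667 44.2667
screwdriver scene 0.6 284 [341.6 252.4]
screwdriver top 0.68 511 [269.8 123.6]
oil_bottle scene 0.7 414 [362.2 131.8]
oil_bottle top 0.56 1186 [109.7 241.8]
parts_bin scene 0.71 2365 [209.1 307. ]
parts_bin top 0.91 3024 [435.6 146.4]
```

View pics/g_scene.png

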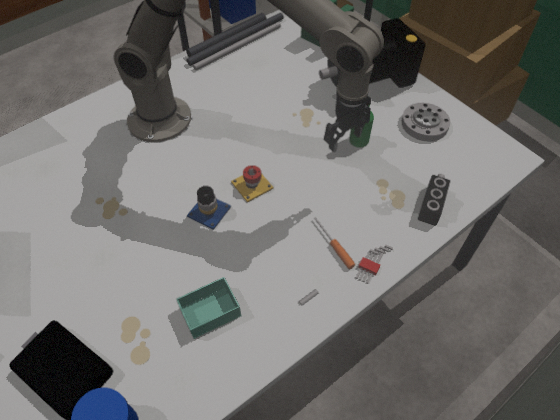

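View pics/gz_scene.png

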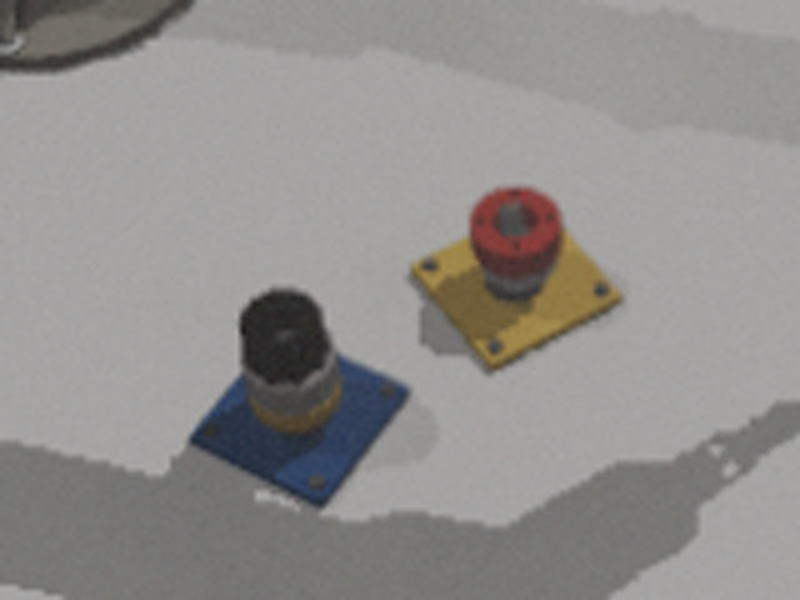

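View pics/gz_top.png

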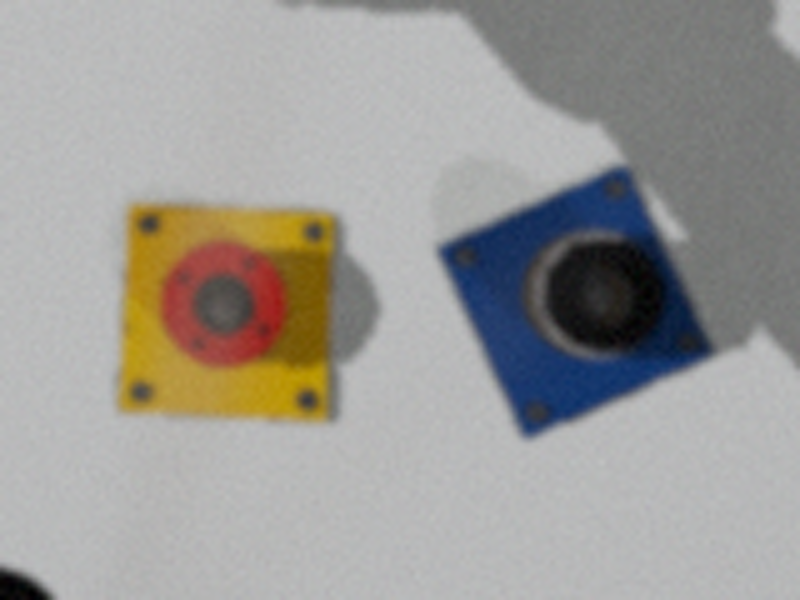

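Both stacks stand straight and concentric, the three bystanders are where they were, and the gripper is open in free air.

```bash
python3 -c "
from station import *
print(hand_in()); print(get_obs()['t'])"
```

```text
the job is handed in; nothing more can be done
None
the job is handed in; nothing more can be done
```

I handed the job in at about 44 s of the 120 s allowed, with all five parts threaded right way up. From the bottom, the blue mandrel holds valve plate, cylinder block and spring seat; the yellow mandrel holds bearing and lock collar.

- **Last checks:** In the final scene and top views both stacks stand straight and concentric. The gripper was open and clear, with a contact force reading of about 1 N, which is noise level. The trained networks found the screwdriver and bin within about 2–3 px of their first positions. The bottle read 2–4 px off in the top view, and in the scene view the arm partly hid it, so that reading is no check.
- **Set-down heights:** Contact with the mandrel or the part below was felt for the bearing and the three blue parts, at about the heights expected.
- **Lock collar:** No contact force showed as it was set down. The descent stopped at 51.7 mm against about 52 mm expected, and I released it there. The later pictures show it lying flat.
- **Force peak:** Seating the bearing pressed harder than intended, about 85 N at the wrist against the 120 N limit. The valve plate reached about 55 N, and the cylinder block and spring seat stayed under 30 N.

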